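Load a well plate onto the microscope stage

TASK

Slide the well plate off the loading deck along the two narrow ledges of the microscope stage, keeping it from dropping into the opening, until it bridges the opening flat and square, touching both the long fence and the end stop. Then swing the clamp arm in until its rubber tip bears against the side of the plate, and leave everything so, with the bystanding lab ware where it was.

Things in the scene. Friction and masses are not known exactly. Their poses are not given: they have to be found in the camera images.
- microscope: Fixed cream inverted microscope with a black raised stage, turned by up to 13 degrees. Origin on the table under the stage, z up, x and y along the stage's sides. In this frame (mm) the flat stage top is at z 170; its solid loading deck spans x -105 to 52, y -190 to -20. Keep clear of its lamp pillar and lamp: x -32 to 32, y 245 to 420, up to z 367; nothing else rises far above the stage.
- opening (a point): Centre of the stage's opening, at the stage top: 0, 65, 170 mm in the microscope's frame, axes as its. The hole is 66 (x) by 170 mm (y). Only two ledges flank it, level with the deck: the near one 14 mm wide (x -47 to -33), the far one 11 mm (x 33 to 44, up to the fence). Beyond the near ledge there is only air, and the clamp.
- fence (a point): Point on the face of the long aluminium fence at the stage top, on the stage's +x side: 44, 0, 170 mm in the microscope's frame, axes as its. The fence runs straight along y from -190 to 165 and is 8 mm high.
- end_stop (a point): Point on the face of the aluminium end stop at the stage top: 0, 144, 170 mm in the microscope's frame, axes as its; the face looks to -y, spans x -30 to 44 and is 10 mm high.
- clamp (a joint): Angle (rad) of the clamp arm: a bar 65 mm long, 10 wide, 8 high, underside 3 mm above the stage top, on an upright pivot. At 0 it points to the microscope's -x, at 1.57 to its -y: anticlockwise from above. Starts open at 0.3 to 0.9; its tip meets the side of a plate that is home at about 1.76; limit 1.95. Stiff: it stays where left and takes about 0.7 N at the tip.
- seat (a point): Point fixed on the microscope, axes as microscope: where the plate's origin is when the plate is fully home against the fence and the end stop; 1, 80, 170 mm in the microscope's frame.
- plate: Loose white 24-well plate: a solid block 86 (x) by 128 (y) by 20 mm high, 75 to 150 g, grey round wells on top. Origin at the centre of its underside, z up. It starts on the loading deck, clear of the fence, its long side along the stage's y within 12 degrees. It slides easily when pushed.
- clamp_post (a point): Top centre of the upright steel post on the arm's free end, 65 mm from the pivot axis: 10 mm across, its top 35 mm above the stage top (205 mm above the table); push it sideways. Around its foot is the rubber tip, 16 mm across, from 3 to 13 mm above the stage top.
- clamp_pivot (a point): Fixed point on the clamp's pivot axis at the arm's underside: -62, 155, 173 mm in the microscope's frame; axes as microscope.
- tip_box: Bystander: blue box with clear cover, 85 x 120 x 65 mm, loose on the table; origin at its underside.
- bottle: Bystander: brown bottle, 60 mm across and 130 mm tall, loose on the table; origin at its underside.
- dish: Bystander: clear round dish, 90 mm across and 16 mm high, loose on the table; origin at its underside.
- slide_tray: Bystander: grey open tray, 100 x 90 x 30 mm, loose on the table; origin at its underside.
Not all that is in view belongs to the job. What is shaped like the plate but brown or pink is not meant.

How it is judged:
By the outcome, as a careful person would: the job done as asked, in the order asked, and still so for the second after the job is handed in, with the robot touching nothing.
It also fails if it takes over 61 s, if anything falls off the work surface, if the arm or the gripper's body presses on something with over 40 N, if the wrist force passes 120 N, or if a joint passes its speed limit or range.

ROBOT

A 6-joint arm with a two-finger parallel gripper is mounted at the origin on the work surface. World frame = base frame: x ahead of the robot, y to its left, z up, the work surface at z = 0. Lengths are in m, angles in degrees, forces in N, time in s.
With the tool pointing down it reaches from about 0.375 to 0.9 m from the base axis. Payload 3.1 kg.
Tool frame: the origin (TCP) lies at the very end of the fingers, on their centre line; the grasp point (between the pads) lies 19 mm behind it; z points along the fingers, x is the direction in which the jaws open and shut, and the axes are right-handed (so a half turn about z gives the same grasp; the last joint's range is limited). The gripper opens to 87 mm and grips with 3 to 60 N. Pads are 19 mm wide; open, the fingers measure 117 mm over their backs; the gripper's body (75 mm by 190 mm) begins 51 mm behind the grasp point.
Start: joints at [-84.024, 30.224, 82.088, -0, 67.689, -10.227], TCP at [0.174, -0.6, 0.223] pointing down, gripper open.
Joint ranges: [-176.69, 176.69], [-43.24, 126.21], [12.49, 139.97], [-82, 262], [0, 151.66], [-163.58, 163.58]. Speed limits (degrees/s): [159.86, 159.86, 180, 180, 180, 180].

INTERFACE

Orientations are given as a 3x3 rotation matrix whose columns are the frame's x, y, z axes.
In Python, from rig import bot gives the robot as it stands.
- The arm moves only by the tool arm_command, never from a script. Its argument "plan" is a list of rows, each an object of numbers: "claw": the opening, from 0 (shut) to 1 (fully open); "dx", "dy", "dz": the shift along the tool's x, y, z in cm; "twist": the turn about the tool's z in degrees. A call has 1 to 8 rows; each row is the pose to reach, as a shift and turn from the pose measured when the call began, along the tool's axes at that moment; what a row does not reach only later rows make up. A row lasts 1/12 s, in which the tool goes at most 41.7 mm and 7.16 degrees, less where a joint would pass 70% of its speed; a pose out of reach is approached as far as the arm can. A call with a gripper value outside its range is refused whole. The fingers move at their own pace and stop on an object; the grip force is fixed at half the most. Time passes only in rows, so rows that repeat a pose let the fingers close. It gives the time, the measured TCP pose, the force and the opening at its end, in the units of the state.
- bot.read_state(): the state, without advancing time (a new reading comes with each control period).
- bot.capture(name): name is "scene" or "side" or "wrist"; returns the picture (384x512x3 uint8, red, green, blue); there is no depth.
- bot.calibration(name): a dict with "intrinsics" (3x3 intrinsics, pixels), "rvec" (rotation vector, rad) and "tvec" (3), from world to camera coordinates, as OpenCV has them; the wrist camera has in their place "T_tool_cam" (4x4, takes a point from camera to tool coordinates, whose origin is the TCP and whose axes are the tool frame's). Camera axes: x right, y down, z forward; pixel columns grow to the right and rows downward; lengths in m; the calibration is good to about 2 mm. A picture is of the moment at which its call begins: read the wrist's pose just before it. calibration takes no time and is no camera call.
- bot.hand_in(): hands the job in, once; it reports no verdict.
The state is a dict: "time_s": time; "joint_positions": joint angles; "qvel": joint speeds; "tau": joint torques, N m; "position": TCP position; "tcp_rot": TCP orientation; "force": force on the tool from outside, world axes, zero at the start; "moment": the same for the moment, N m; "opening": opening from 0.0 (shut) to 1.0 (fully open).
Only numpy, scipy, OpenCV 4.12 (cv2) and the standard library are available. Lean on these libraries where they do the work, as an engineer would, in place of code of your own. Each camera call takes 0.05 s, during which the arm holds its last target.

## Working session

There is one attempt and no reset: what is moved stays moved. The work goes in short steps, Python scripts to look and compute and a tool call to move; the robot and the scene stay as the last step left them, time stands still between calls to the robot, and variables do not carry over. Pictures are saved under pics/ and viewed, and the job is handed in when it is done.

Besides the shell and the picture viewer there is one more tool, called after "Emit:" in YAML: its name, and indented under it one key for each argument. arm_command: Moves the arm, as the interface text tells. Its arguments: {"type":"object","properties":{"plan":{"type":"array"}},"required":["plan"]}

```bash
mkdir -p pics; ls; python3 - <<'E'
from rig import bot
import cv2
s=bot.read_state()
print(s)
for n in ["scene","side","wrist"]:
    im=bot.capture(n); cv2.imwrite(f"pics/{n}0.png",im[:,:,::-1]); print(n,bot.calibration(n))
print(bot.read_state()["time_s"])
E
```

```text
pics
{'time_s': 0.0, 'joint_positions': array([-8.40243240e+01,  3.02789037e+01,  8.21573075e+01, -1.70866394e-04,
        6.76884000e+01, -1.02258290e+01]), 'qvel': array([ 0.02683479,  0.00068739, -0.15057017, -0.05805529,  0.05934662,
       -0.02684144]), 'tau': array([-1.53075380e-03, -4.40052116e+01, -1.76592690e+01,  6.31341361e-02,
        5.82981447e-02, -1.83120655e-04]), 'position': array([ 0.17434998, -0.59942066,  0.22156719]), 'tcp_rot': array([[ 2.79017174e-01, -9.60286085e-01, -2.29161961e-04],
       [-9.60283726e-01, -2.79017004e-01,  2.16276961e-03],
       [-2.14081764e-03, -3.83389362e-04, -9.99997635e-01]]), 'force': array([ 0.38874213, -0.17465619, -0.01656018]), 'moment': array([-0.01299761, -0.02965624, -0.03933962]), 'opening': 1.0045519608540694}
scene {'intrinsics': array([[350.9492663 ,   0.        , 258.2822712 ],
       [  0.        , 350.9492663 , 193.96572605],
       [  0.        ,   0.        ,   1.        ]]), 'rvec': array([ 2.09361424,  0.70405547, -0.37474728]), 'tvec': array([-0.42035066, -0.05166506,  1.44052047])}
side {'intrinsics': array([[361.65211408,   0.        , 253.70025918],
       [  0.        , 361.65211408, 188.31416798],
       [  0.        ,   0.        ,   1.        ]]), 'rvec': array([ 0.51200042, -2.73162022,  1.11098197]), 'tvec': array([0.48135027, 0.1836796 , 1.02736934])}
wrist {'intrinsics': array([[311.46803685,   0.        , 257.95119231],
       [  0.        , 311.46803685, 187.99558847],
       [  0.        ,   0.        ,   1.        ]]), 'T_tool_cam': array([[ 9.99999777e-01,  6.45241676e-04,  1.70743749e-04,
         1.37121785e-04],
       [-6.67369621e-04,  9.70592114e-01,  2.40729109e-01,
        -6.56481441e-02],
       [-1.03940822e-05, -2.40729169e-01,  9.70592328e-01,
        -1.62216364e-01],
       [ 0.00000000e+00,  0.00000000e+00,  0.00000000e+00,
         1.00000000e+00]])}
0.15
```

View pics/scene0.png

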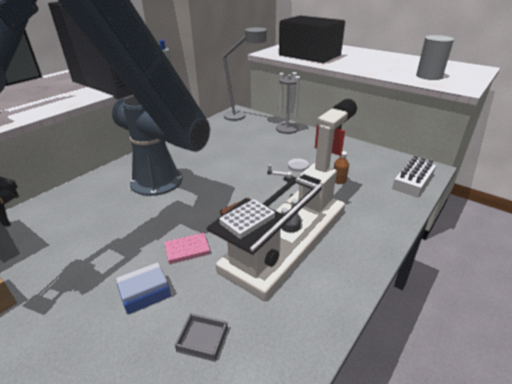

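View pics/side0.png

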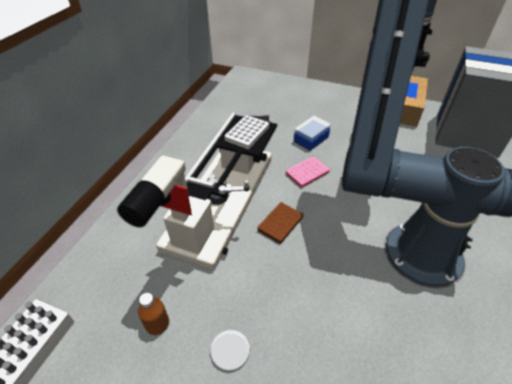

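View pics/wrist0.png

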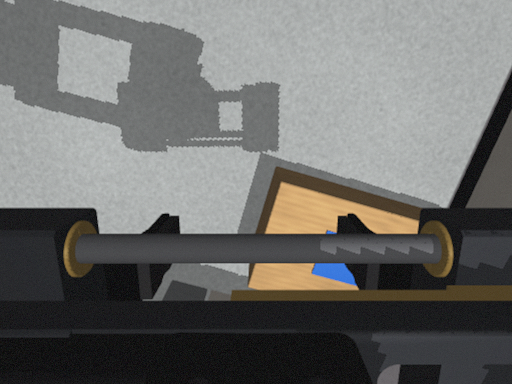

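The scene view shows the white plate at (247,217) on the deck. The brown plate at about (230,210) and the pink one at (187,247) lie on the table and are decoys. The side view shows the plate at (247,130) and the clamp with its post at about (235,188). I'll enlarge both.

```bash
python3 - <<'E'
import cv2
a=cv2.imread("pics/scene0.png")[150:290,195:365]; cv2.imwrite("pics/scene0c.png",cv2.resize(a,None,fx=4.5,fy=4.2,interpolation=cv2.INTER_CUBIC))
a=cv2.imread("pics/side0.png")[100:240,170:300]; cv2.imwrite("pics/side0c.png",cv2.resize(a,None,fx=4,fy=4,interpolation=cv2.INTER_CUBIC))
E
```

```text
(no output)
```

View pics/scene0c.png

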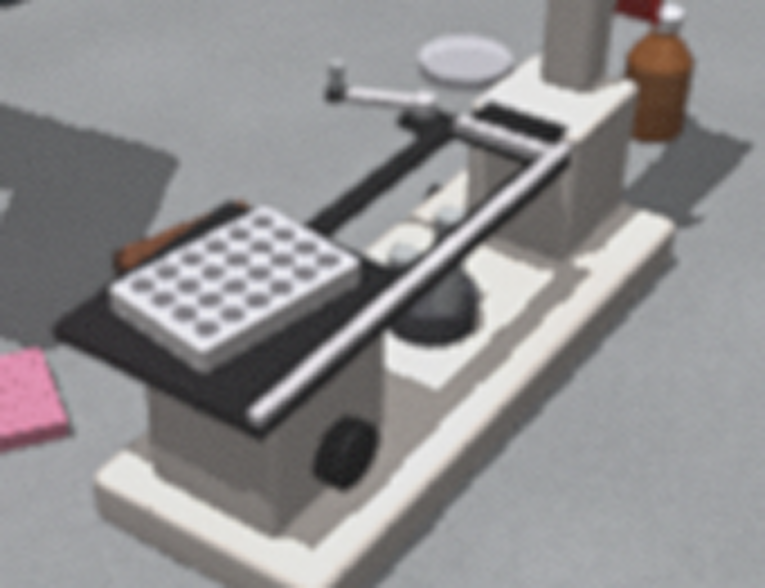

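View pics/side0c.png

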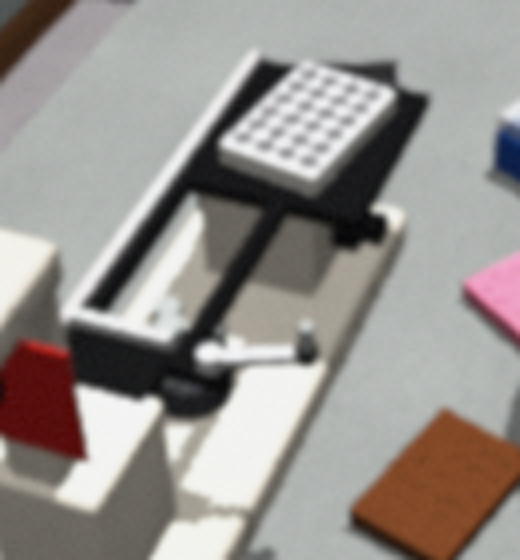

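```bash
cat > h.py <<'E'
import numpy as np, cv2
from scipy.optimize import least_squares
from rig import bot
CAL={n:bot.calibration(n) for n in["scene","side","wrist"]}
def proj(n,P,st=None):
    c=CAL[n];P=np.asarray(P,float).reshape(-1,3)
    if n=="wrist":
        T=np.eye(4);T[:3,:3]=st["tcp_rot"];T[:3,3]=st["position"]
        W=np.linalg.inv(T@c["T_tool_cam"]);rv=cv2.Rodrigues(W[:3,:3])[0];tv=W[:3,3]
    else: rv,tv=c["rvec"],c["tvec"]
    return cv2.projectPoints(P,rv,tv,c["intrinsics"],None)[0].reshape(-1,2)
def ray(n,uv,z,st=None):
    c=CAL[n]
    d=np.linalg.inv(c["intrinsics"])@np.array([uv[0],uv[1],1.])
    if n=="wrist":
        T=np.eye(4);T[:3,:3]=st["tcp_rot"];T[:3,3]=st["position"];T=T@c["T_tool_cam"]
        R=T[:3,:3];o=T[:3,3]
    else:
        R=cv2.Rodrigues(c["rvec"])[0].T;o=-R@c["tvec"]
    d=R@d
    return o+d*(z-o[2])/d[2]
def T2(p,P):  # planar pose p=(x,y,yaw rad); P mm -> world m
    P=np.asarray(P,float).reshape(-1,3)/1000;c,s=np.cos(p[2]),np.sin(p[2])
    return P@np.array([[c,-s,0],[s,c,0],[0,0,1]]).T+[p[0],p[1],0]
def inv(p,W): # world m -> mm in frame
    W=np.asarray(W,float).reshape(-1,3);c,s=np.cos(p[2]),np.sin(p[2])
    return (W-[p[0],p[1],0])@np.array([[c,-s,0],[s,c,0],[0,0,1]])*1000
def draw(n,im,polys,scale,off,st=None):
    for P,col in polys:
        q=(proj(n,P,st)+0.5-off)*scale
        cv2.polylines(im,[np.round(q*16).astype(int)],True,col,1,cv2.LINE_AA,4)
E
cat > fit1.py <<'E'
from h import *
sc=lambda u,v:(195+u/4.5-.5,150+v/4.2-.5); sd=lambda u,v:(170+u/4-.5,100+v/4-.5)
obs=[("scene",(-105,-190,170),sc(57,328)),("scene",(44,-190,178),sc(248,408)),("scene",(52,165,178),sc(572,152)),
("scene",(-30,144,180),sc(455,125)),
("side",(-105,-190,170),sd(428,97)),("side",(52,-190,178),sd(252,52)),("side",(52,165,178),sd(66,318)),("side",(-33,-20,170),sd(277,207)),("side",(33,-20,170),sd(203,195))]
def f(p): return np.concatenate([(proj(n,T2(p,P))-uv).ravel() for n,P,uv in obs])
best=min((least_squares(f,[.6,-.1,a],loss="soft_l1") for a in np.arange(-3,3.1,1)),key=lambda r:r.cost)
p=best.x;print(p,np.degrees(p[2]));print(f(p).reshape(-1,2).round(1))
np.save("mic.npy",p)
# plate top corners z=190
tops=[("scene",sc(112,290)),("scene",sc(207,360)),("scene",sc(358,265)),("scene",sc(265,207)),
("side",sd(310,60)),("side",sd(396,95)),("side",sd(315,183)),("side",sd(221,145))]
for n,uv in tops: print(n,inv(p,ray(n,uv,.19)).round(1))
E
python3 fit1.py
```

```text
[ 0.619712   -0.02464405  0.01773089] 1.0159050040206983
[[-1.4 -1. ]
 [ 0.   0.5]
 [-0.7 -1.9]
 [-0.7 -1.3]
 [ 0.7 -0.4]
 [ 0.2 -0.4]
 [-3.8  2.9]
 [-1.7 -1.3]
 [-3.2 -3. ]]
scene [[ -80.4 -160.5  190. ]]
scene [[   7.  -179.2  190. ]]
scene [[ 23.7 -53.5 190. ]]
scene [[-60.9 -35.2 190. ]]
side [[  -4.9 -176.7  190. ]]
side [[ -86.7 -154.4  190. ]]
side [[-65.9 -29.3 190. ]]
side [[ 18.2 -47.9 190. ]]
```

```bash
cat > ov.py <<'E'
from h import *
def ov(p,pl=None,tag="0",th=None):
    def box(x0,x1,y0,y1,z):return T2(p,[(x0,y0,z),(x1,y0,z),(x1,y1,z),(x0,y1,z)])
    polys=[(box(-105,52,-190,-20,170),(0,255,0)),(box(-33,33,-20,150,170),(0,255,255)),(box(44,52,-190,165,178),(255,0,255)),(box(-30,44,144,152,180),(255,255,0))]
    polys.append((T2(p,[(-47,-20,170),(-47,150,170)]),(0,255,0)))
    polys.append((T2(p,[(-62+4*np.cos(a),155+4*np.sin(a),181) for a in np.arange(0,6.2,.5)]),(0,128,255)))
    if pl is not None:
        for z in (0,20):
            polys.append((T2(pl,[(-43,-64,170+z),(43,-64,170+z),(43,64,170+z),(-43,64,170+z)]),(0,0,255)))
    if th is not None:
        c=np.array([-62-65*np.cos(th),155-65*np.sin(th)])
        polys.append((T2(p,[(c[0]+5*np.cos(a),c[1]+5*np.sin(a),205) for a in np.arange(0,6.2,.5)]),(0,0,255)))
    for n,(x,y,w,h) in dict(scene=(200,160,150,120),side=(175,105,120,105)).items():
        im=cv2.resize(cv2.imread(f"pics/{n}{tag}.png")[y:y+h,x:x+w],None,fx=5,fy=5,interpolation=cv2.INTER_CUBIC)
        draw(n,im,polys,5,np.array([x,y]));cv2.imwrite(f"pics/{n}{tag}_ov.png",im)
E
python3 - <<'E'
from ov import *
ov(np.load("mic.npy"))
E
```

```text
(no output)
```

View pics/scene0_ov.png

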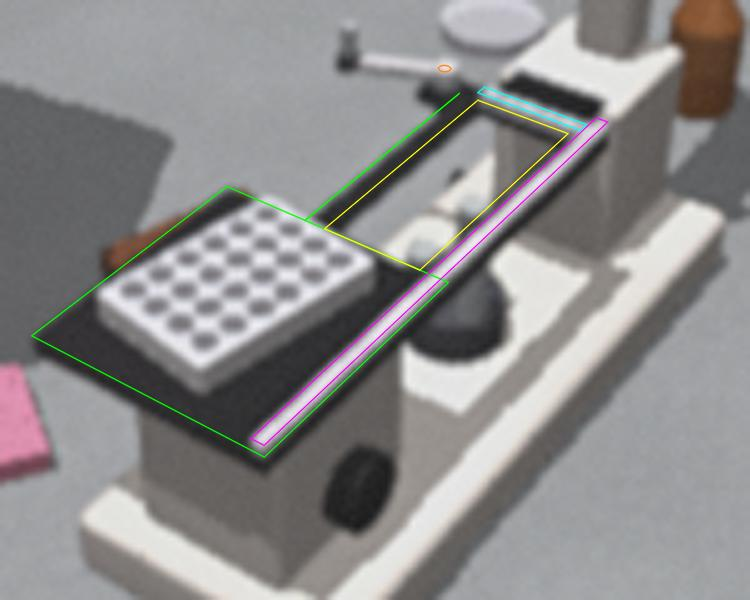

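View pics/side0_ov.png

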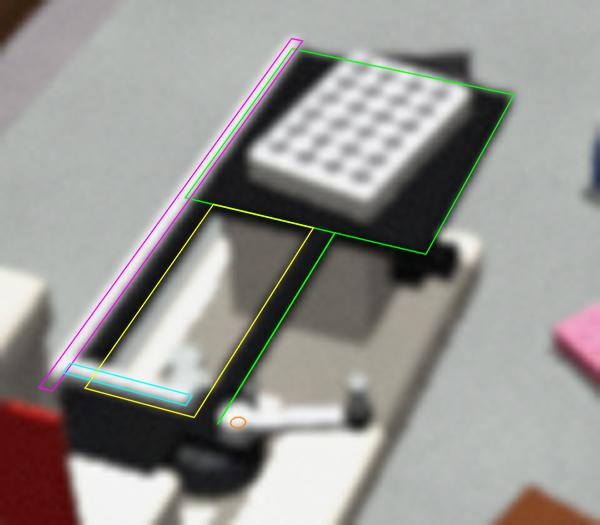

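The scene overlay fits. The side overlay drifts a few pixels at the far fence end. I'll move the wrist camera above the stage for a better measurement.

```bash
cat >> h.py <<'E'
def go(xyz=None,yaw=None,mic=None,p=None):
    """print dx dy dz(cm), twist to reach world xyz (m) (or mic mm) with tool-x at world yaw deg"""
    s=bot.read_state();R=np.array(s["tcp_rot"])
    if mic is not None:
        xyz=T2(p,[mic])[0]
        if yaw is not None: yaw=yaw+np.degrees(p[2])
    d=R.T@(np.array(xyz)-s["position"])*100
    cur=np.degrees(np.arctan2(R[1,0],R[0,0]));tw=0 if yaw is None else -((yaw-cur+180)%360-180)
    print("d cm",d.round(2),"twist",round(tw,1),"| cur yaw",round(cur,1),"pos",np.round(s["position"],4),"F",np.round(s["force"],1),"t",round(s["time_s"],2))
E
python3 - <<'E'
from h import *
go([.6,-.2,.42],1.0)
E
```

```text
d cm [-26.53 -52.03 -19.76] twist -74.8 | cur yaw -73.8 pos [ 0.1743 -0.5996  0.2218] F [-0.   0.2 -0.8] t 0.15
```

Emit:
arm_command:
  plan:
    - {"claw": 0.4, "dx": -1, "dy": -2, "dz": -3}
    - {"claw": 0.4, "dx": -3.3, "dy": -6.5, "dz": -5.5, "twist": -7}
    - {"claw": 0.4, "dx": -5, "dy": -10, "dz": -7.5, "twist": -14}
    - {"claw": 0.4, "dx": -6.8, "dy": -13.2, "dz": -9, "twist": -21}
    - {"claw": 0.4, "dx": -8.5, "dy": -16.5, "dz": -10.5, "twist": -28}
    - {"claw": 0.4, "dx": -10.2, "dy": -20, "dz": -12, "twist": -35}
    - {"claw": 0.4, "dx": -12, "dy": -23.2, "dz": -13.5, "twist": -42}
    - {"claw": 0.4, "dx": -13.7, "dy": -26.6, "dz": -15, "twist": -49}

```text
$.plan[0]: bad value
```

```bash
python3 - <<'E'
from h import *
go([.6,-.2,.42],1.0)
E
```

```text
d cm [-26.53 -52.03 -19.76] twist -74.8 | cur yaw -73.8 pos [ 0.1743 -0.5996  0.2218] F [-0.   0.2 -0.8] t 0.15
```

Emit:
arm_command:
  plan:
    - {"claw": 0.4, "dx": -1, "dy": -2, "dz": -3, "twist": 0}
    - {"claw": 0.4, "dx": -3.3, "dy": -6.5, "dz": -5.5, "twist": -7}
    - {"claw": 0.4, "dx": -5, "dy": -10, "dz": -7.5, "twist": -14}
    - {"claw": 0.4, "dx": -6.8, "dy": -13.2, "dz": -9, "twist": -21}
    - {"claw": 0.4, "dx": -8.5, "dy": -16.5, "dz": -10.5, "twist": -28}
    - {"claw": 0.4, "dx": -10.2, "dy": -20, "dz": -12, "twist": -35}
    - {"claw": 0.4, "dx": -12, "dy": -23.2, "dz": -13.5, "twist": -42}
    - {"claw": 0.4, "dx": -13.7, "dy": -26.6, "dz": -15, "twist": -49}

```text
time_s: 0.82
position: [0.3855, -0.3988, 0.3689]
tcp_rot: [[0.91, -0.414, -0.0], [-0.414, -0.91, 0.002], [-0.001, -0.002, -1.0]]
force: [0.8, -0.7, -0.1]
opening: 0.48
```

```bash
python3 - <<'E'
from h import *
go([.6,-.2,.42],1.0)
E
```

```text
d cm [ 11.29 -26.99  -5.08] twist -25.5 | cur yaw -24.5 pos [ 0.3855 -0.3988  0.3689] F [ 0.8 -0.7 -0.1] t 0.82
```

Emit:
arm_command:
  plan:
    - {"claw": 0.4, "dx": 1.4, "dy": -3.4, "dz": -0.7, "twist": -4}
    - {"claw": 0.4, "dx": 2.8, "dy": -6.8, "dz": -1.4, "twist": -8}
    - {"claw": 0.4, "dx": 4.2, "dy": -10.2, "dz": -2, "twist": -12}
    - {"claw": 0.4, "dx": 5.7, "dy": -13.6, "dz": -2.6, "twist": -16}
    - {"claw": 0.4, "dx": 7.1, "dy": -17, "dz": -3.2, "twist": -20}
    - {"claw": 0.4, "dx": 8.5, "dy": -20.3, "dz": -4, "twist": -23}
    - {"claw": 0.4, "dx": 10, "dy": -23.7, "dz": -4.6, "twist": -25.5}
    - {"claw": 0.4, "dx": 11.3, "dy": -27, "dz": -5, "twist": -25.5}

```text
time_s: 1.48
position: [0.6015, -0.1984, 0.4196]
tcp_rot: [[1.0, 0.02, 0.0], [0.02, -1.0, 0.002], [0.0, -0.002, -1.0]]
force: [0.4, 0.1, 1.0]
opening: 0.397
```

```bash
cat > wr.py <<'E'
import sys,pickle
from h import *
t=sys.argv[1]
s=bot.read_state();im=bot.capture("wrist")
cv2.imwrite(f"pics/wrist{t}.png",im[:,:,::-1]);pickle.dump(s,open(f"wrist{t}.pkl","wb"))
for n in sys.argv[2:]: cv2.imwrite(f"pics/{n}{t}.png",bot.capture(n)[:,:,::-1])
cv2.imwrite(f"pics/wrist{t}_x.png",cv2.resize(im[:,:,::-1],None,fx=1.5,fy=1.5,interpolation=cv2.INTER_CUBIC))
print(s["position"],s["time_s"],s["qvel"].round(1))
E
python3 wr.py 1
```

```text
[ 0.60148279 -0.1983961   0.41964477] 1.4833 [ 37.7  17.5 -33.4  -0.2  15.9  40.3]
```

View pics/wrist1_x.png

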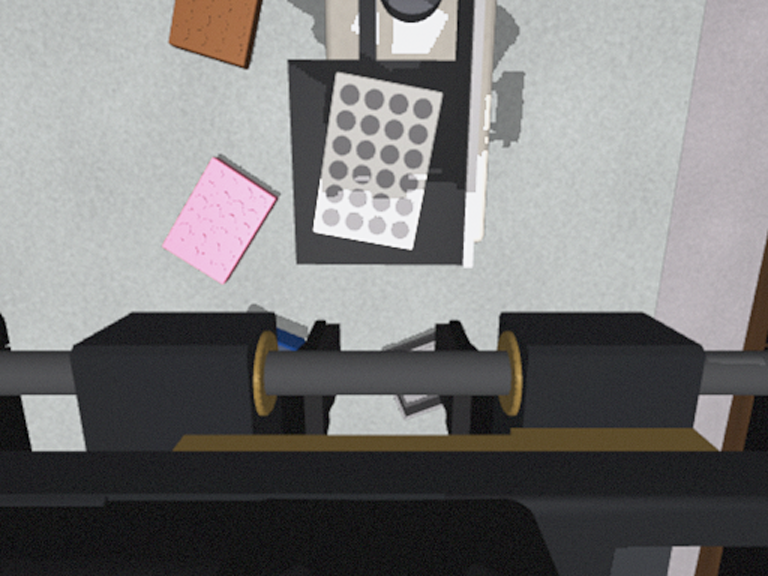

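The wrist view shows the white plate at 1.5x pixels (375,160). The deck's near corners are at (297,264) and (463,264), and the fence end is at (469,266). Next I'll shift +y to see the opening and the clamp.

Emit:
arm_command:
  plan:
    - {"claw": 0.4, "dx": 0, "dy": -4, "dz": -1, "twist": 0}
    - {"claw": 0.4, "dx": 0, "dy": -8, "dz": -2, "twist": 0}
    - {"claw": 0.4, "dx": 0, "dy": -12, "dz": -3, "twist": 0}
    - {"claw": 0.4, "dx": 0, "dy": -12, "dz": -3, "twist": 0}
    - {"claw": 0.4, "dx": 0, "dy": -12, "dz": -3, "twist": 0}

```text
time_s: 1.95
position: [0.6028, -0.0708, 0.4517]
tcp_rot: [[1.0, 0.029, 0.007], [0.029, -1.0, 0.006], [0.008, -0.006, -1.0]]
force: [0.5, -0.2, 1.2]
opening: 0.4
```

```bash
python3 wr.py 2
```

```text
[ 0.60280119 -0.0708049   0.45169938] 1.95 [-3.3  1.5  0.7 -1.9 -1.  -0.9]
```

View pics/wrist2_x.png

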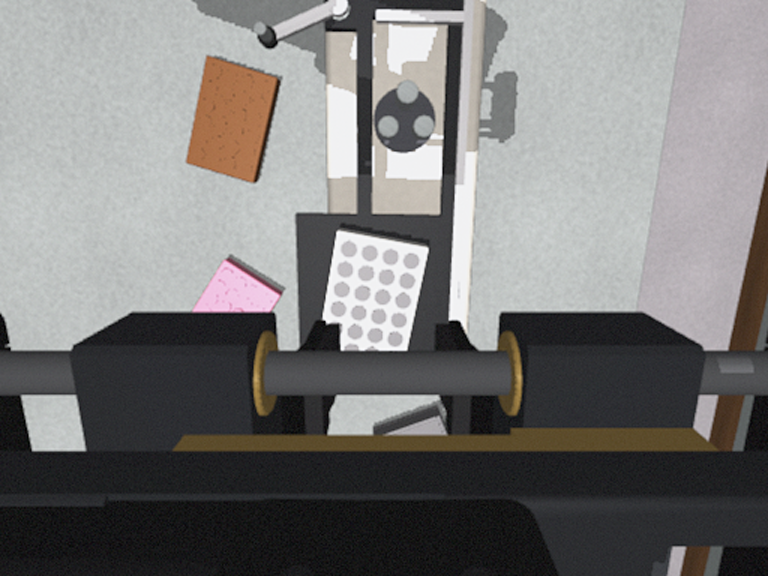

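```bash
python3 - <<'E'
import cv2
a=cv2.imread("pics/wrist1.png")[35:185,185:335]; cv2.imwrite("pics/w1c.png",cv2.resize(a,None,fx=4,fy=4,interpolation=cv2.INTER_CUBIC))
a=cv2.imread("pics/wrist2.png")[0:150,165:335]; cv2.imwrite("pics/w2c.png",cv2.resize(a,None,fx=4,fy=4,interpolation=cv2.INTER_CUBIC))
E
```

```text
(no output)
```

View pics/w1c.png

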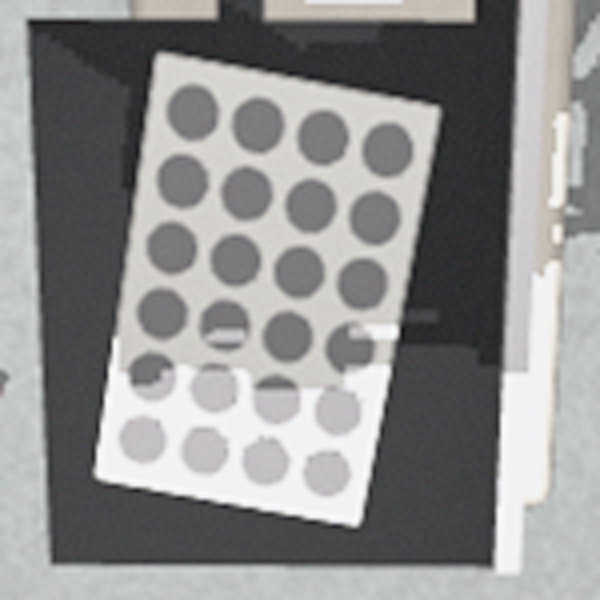

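View pics/w2c.png

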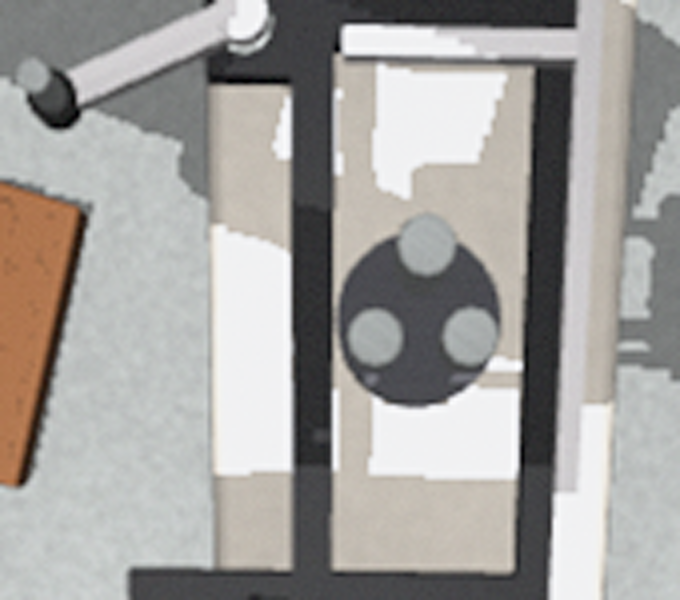

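```bash
cat > fit2.py <<'E'
import pickle
from h import *
S={k:pickle.load(open(f"wrist{k}.pkl","rb")) for k in"12"}
a=lambda u,v:(185+u/4-.5,35+v/4-.5); b=lambda u,v:(165+u/4-.5,v/4-.5)
obs=[("1",(-105,-190,170),a(52,564)),("1",(44,-190,170),a(495,565)),("1",(52,-190,178),a(521,574)),("1",(-105,-20,170),a(28,20)),("1",(33,-20,170),a(476,21)),("1",(-33,-20,170),a(264,20)),
("2",(-105,-20,170),b(130,570)),("2",(-47,-20,170),b(292,570)),("2",(-33,-20,170),b(331,572)),("2",(33,-20,170),b(516,574)),("2",(-30,144,170),b(342,57)),("2",(44,144,170),b(574,60))]
def f(p,ks="12"): return np.concatenate([(proj("wrist",T2(p,P),S[n])-uv).ravel() for n,P,uv in obs if n in ks])
for ks in("1","2","12"):
    r=least_squares(f,[.62,-.02,.02],args=(ks,),loss="soft_l1");p=r.x;print(ks,p.round(4),np.degrees(p[2]).round(2))
print(f(p).reshape(-1,2).round(1))
np.save("mic.npy",p)
pl=[((-43,64,20),a(155,52)),((43,64,20),a(441,105)),((43,-64,20),a(361,526)),((-43,-64,20),a(95,477))]
g=lambda q:np.concatenate([(proj("wrist",T2(q,[np.add(P,(0,0,170))]),S["1"])-uv).ravel() for P,uv in pl])
r=least_squares(g,[.6,-.1,0]);print("plate",inv(p,[[r.x[0],r.x[1],.17]]).round(1),"rel yaw",np.degrees(r.x[2]-p[2]).round(2),r.fun.round(1))
np.save("plate.npy",r.x)
w=inv(p,ray("wrist",b(35,75),.205,S["2"]))[0];print("post",w,np.hypot(w[0]+62,w[1]-155),"theta",np.arctan2(155-w[1],-62-w[0]))
from ov import ov; ov(p,r.x,"0",np.arctan2(155-w[1],-62-w[0]))
E
python3 fit2.py
```

```text
1 [ 0.6221 -0.0279  0.0188] 1.08
2 [ 0.6224 -0.0267  0.0186] 1.07
12 [ 0.6223 -0.0274  0.0179] 1.02
[[-0.   0.1]
 [-0.3  0.2]
 [ 0.1 -0.9]
 [-0.1 -0.7]
 [ 1.1 -0.6]
 [-0.1 -0.5]
 [-0.5 -0. ]
 [-0.   0.4]
 [ 0.1  0. ]
 [ 0.4  0. ]
 [ 0.2  1.2]
 [-0.7  1.4]]
plate [[ -33.3 -103.1  170. ]] rel yaw -9.91 [-0.3 -0.7  0.5 -0.2  0.1  0.3 -0.3  0.8]
post [-121.03103964  129.53977405  205.        ] 64.28753180982409 theta 0.40719665859686227
```

View pics/scene0_ov.png

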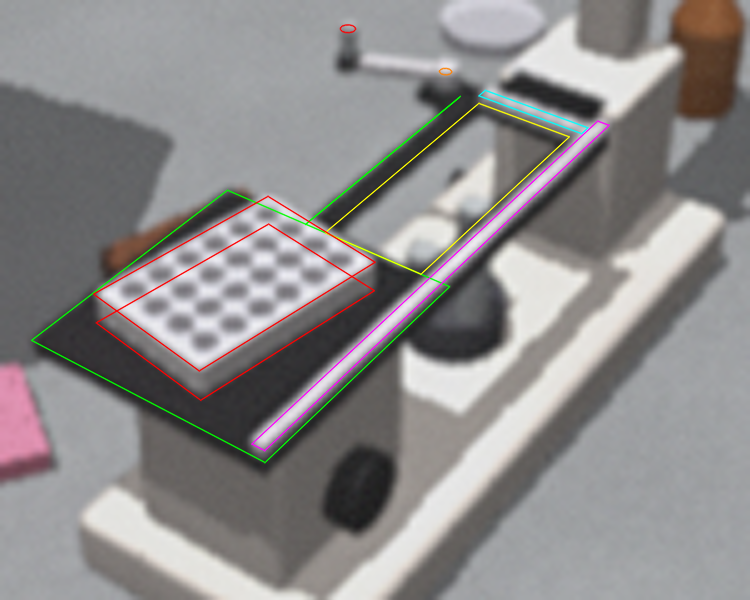

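View pics/side0_ov.png

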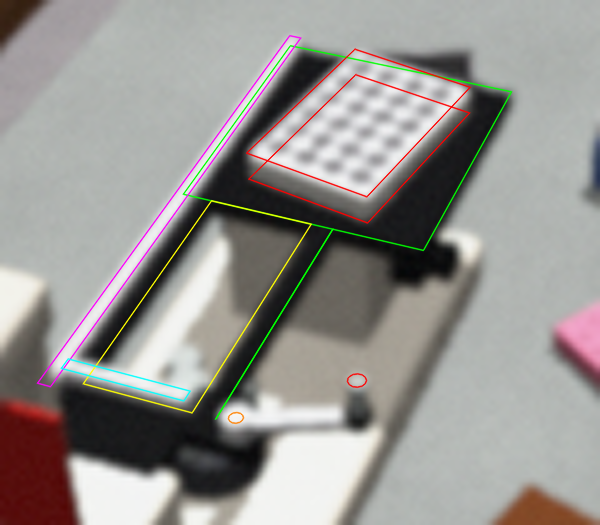

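The fit is consistent between pictures to about 1 mm: stage at (0.6223, -0.0274) with yaw 1.0°, plate at mic (-33,-103) with yaw -9.9°, clamp angle 0.41. Next I'll go to the plate's -x side with the fingers spread along y.

```bash
python3 - <<'E'
from h import *
p=np.load("mic.npy")
go(mic=(-112,-103,235),yaw=-90,p=p)
E
```

```text
d cm [-9.35  5.84 21.49] twist 90.5 | cur yaw 1.5 pos [ 0.6027 -0.0727  0.4508] F [ 1.  -0.8  0.5] t 2.0
```

Emit:
arm_command:
  plan:
    - {"claw": 0.75, "dx": -1.5, "dy": 0.9, "dz": 2, "twist": 7}
    - {"claw": 0.75, "dx": -3, "dy": 1.8, "dz": 4, "twist": 14}
    - {"claw": 0.75, "dx": -4.5, "dy": 2.7, "dz": 6, "twist": 21}
    - {"claw": 0.75, "dx": -6, "dy": 3.6, "dz": 8, "twist": 28}
    - {"claw": 0.75, "dx": -7.5, "dy": 4.5, "dz": 10, "twist": 35}
    - {"claw": 0.75, "dx": -9, "dy": 5.5, "dz": 12, "twist": 42}
    - {"claw": 0.75, "dx": -9.3, "dy": 5.8, "dz": 14, "twist": 49}
    - {"claw": 0.75, "dx": -9.3, "dy": 5.8, "dz": 16, "twist": 56}

```text
time_s: 2.67
position: [0.5103, -0.135, 0.2882]
tcp_rot: [[0.573, -0.82, 0.004], [-0.82, -0.573, 0.005], [-0.002, -0.006, -1.0]]
force: [0.7, 0.6, -0.1]
opening: 0.744
```

```bash
python3 - <<'E'
from h import *
p=np.load("mic.npy")
go(mic=(-112,-103,200),yaw=-90,p=p)
E
```

```text
d cm [-0.09 -0.25  8.82] twist 33.9 | cur yaw -55.1 pos [ 0.5103 -0.135   0.2882] F [ 0.7  0.6 -0.1] t 2.67
```

Emit:
arm_command:
  plan:
    - {"claw": 0.75, "dx": 0, "dy": -0.2, "dz": 1.5, "twist": 7}
    - {"claw": 0.75, "dx": 0, "dy": -0.2, "dz": 3.5, "twist": 14}
    - {"claw": 0.75, "dx": -0.1, "dy": -0.2, "dz": 5, "twist": 21}
    - {"claw": 0.75, "dx": -0.1, "dy": -0.2, "dz": 6.5, "twist": 28}
    - {"claw": 0.75, "dx": -0.1, "dy": -0.2, "dz": 7.8, "twist": 34}
    - {"claw": 0.75, "dx": -0.1, "dy": -0.2, "dz": 8.3, "twist": 34}
    - {"claw": 0.75, "dx": -0.1, "dy": -0.2, "dz": 8.3, "twist": 34}

```text
time_s: 3.25
position: [0.5102, -0.1336, 0.2033]
tcp_rot: [[0.017, -1.0, -0.0], [-1.0, -0.017, 0.007], [-0.007, -0.0, -1.0]]
force: [-0.2, 0.3, 0.8]
opening: 0.751
```

```bash
python3 - <<'E'
from h import *
p=np.load("mic.npy")
go(mic=(-112,-103,176),yaw=-90,p=p)
E
python3 wr.py 3
```

```text
d cm [-0.1  -0.2   2.73] twist -0.0 | cur yaw -89.0 pos [ 0.5102 -0.1336  0.2033] F [-0.2  0.3  0.8] t 3.25
[ 0.51015769 -0.13360295  0.20330585] 3.25 [ 0.5 -1.7 -1.7  0.3  1.1 -0. ]
```

View pics/wrist3_x.png

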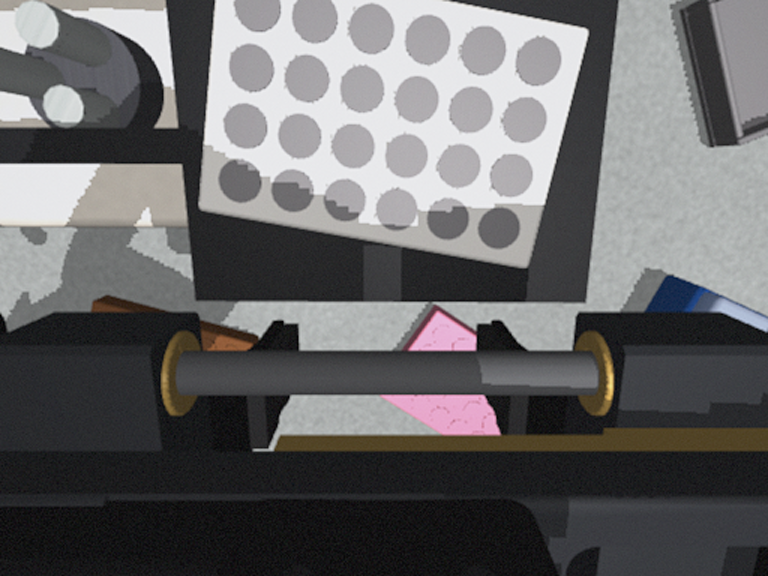

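The view shows the plate clear of the fingers, with its nearest corner at 1.5x pixel (528,267). The deck edge is at row 300. I'll go down and push +x.

Emit:
arm_command:
  plan:
    - {"claw": 0.75, "dx": 0, "dy": 0, "dz": 1.5, "twist": 0}
    - {"claw": 0.75, "dx": 0, "dy": -0.1, "dz": 2.7, "twist": 0}
    - {"claw": 0.75, "dx": -0.1, "dy": -0.6, "dz": 2.7, "twist": 0}
    - {"claw": 0.75, "dx": -0.1, "dy": -1.1, "dz": 2.7, "twist": 0}
    - {"claw": 0.75, "dx": -0.1, "dy": -1.6, "dz": 2.7, "twist": 0}
    - {"claw": 0.75, "dx": -0.1, "dy": -2.1, "dz": 2.7, "twist": 0}
    - {"claw": 0.75, "dx": -0.1, "dy": -2.6, "dz": 2.7, "twist": 0}
    - {"claw": 0.75, "dx": -0.1, "dy": -3.1, "dz": 2.7, "twist": 0}

```text
time_s: 3.97
position: [0.5429, -0.1321, 0.1781]
tcp_rot: [[0.018, -1.0, 0.003], [-1.0, -0.018, 0.005], [-0.005, -0.003, -1.0]]
force: [-1.0, 0.4, -0.5]
opening: 0.748
```

```bash
python3 - <<'E'
from h import *
p=np.load("mic.npy")
go(mic=(-51.5,-103,176),yaw=-90,p=p)
E
python3 wr.py 4
```

```text
d cm [-0.03 -2.97  0.22] twist -0.0 | cur yaw -89.0 pos [ 0.5429 -0.1321  0.1781] F [-1.   0.4 -0.5] t 3.97
[ 0.54294324 -0.13209722  0.17813873] 3.9667 [ 2.7  4.3 -8.   0.   4.1  2.9]
```

View pics/wrist4_x.png

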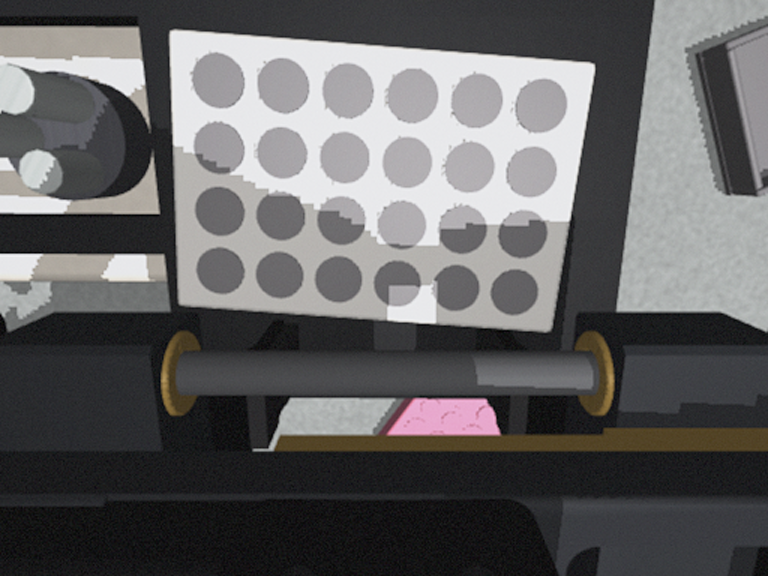

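The plate has turned to about 4° and is sliding ahead of the fingers, still on the deck. I'll continue to the fence.

Emit:
arm_command:
  plan:
    - {"claw": 0.75, "dx": 0, "dy": -0.5, "dz": 0.1, "twist": 0}
    - {"claw": 0.75, "dx": 0, "dy": -1, "dz": 0.1, "twist": 0}
    - {"claw": 0.75, "dx": 0, "dy": -1.4, "dz": 0.1, "twist": 0}
    - {"claw": 0.75, "dx": 0, "dy": -1.8, "dz": 0.1, "twist": 0}
    - {"claw": 0.75, "dx": 0, "dy": -2.1, "dz": 0.1, "twist": 0}
    - {"claw": 0.75, "dx": 0, "dy": -2.4, "dz": 0.1, "twist": 0}
    - {"claw": 0.75, "dx": 0, "dy": -2.6, "dz": 0.1, "twist": 0}

```text
time_s: 4.6
position: [0.5703, -0.1317, 0.1772]
tcp_rot: [[0.018, -1.0, 0.004], [-1.0, -0.018, 0.005], [-0.005, -0.004, -1.0]]
force: [-3.9, 0.6, 2.3]
opening: 0.753
```

```bash
python3 - <<'E'
from h import *
p=np.load("mic.npy")
go(mic=(-51.5,-103,176),yaw=-90,p=p)
E
python3 wr.py 5
```

```text
d cm [-0.04 -0.24  0.12] twist -0.0 | cur yaw -89.0 pos [ 0.5703 -0.1317  0.1772] F [-3.9  0.6  2.3] t 4.6
[ 0.57026428 -0.13173025  0.17716073] 4.6 [ 0.9  1.4 -2.2 -0.7  3.7  1.2]
```

View pics/wrist5_x.png

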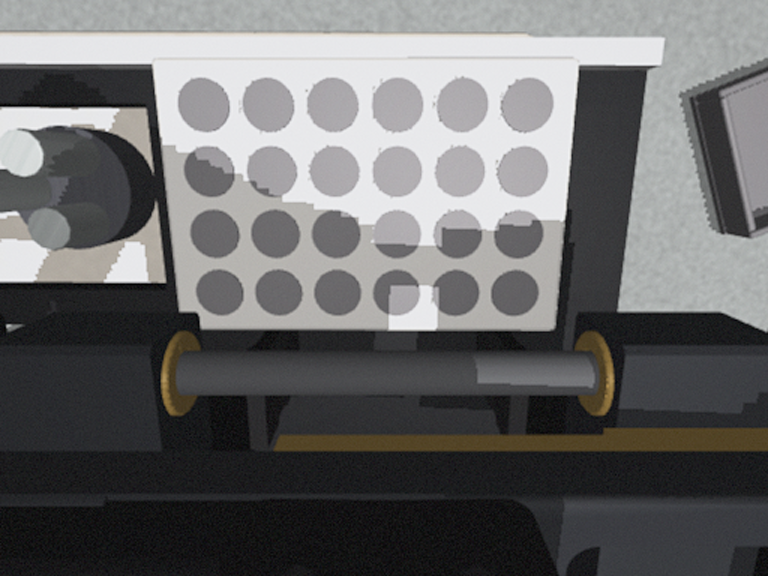

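The plate is square, and its top edge at row 58 is nearly on the fence line at row 66. I'll press a little more to seat it.

Emit:
arm_command:
  plan:
    - {"claw": 0.75, "dx": 0, "dy": -0.15, "dz": 0.1, "twist": 0}
    - {"claw": 0.75, "dx": 0, "dy": -0.25, "dz": 0.1, "twist": 0}
    - {"claw": 0.75, "dx": 0, "dy": -0.25, "dz": 0.1, "twist": 0}

```text
time_s: 4.9
position: [0.5702, -0.1315, 0.1758]
tcp_rot: [[0.018, -1.0, -0.002], [-1.0, -0.018, 0.006], [-0.006, 0.002, -1.0]]
force: [-6.2, -1.1, 4.5]
opening: 0.754
```

```bash
python3 - <<'E'
from h import *
p=np.load("mic.npy")
go(mic=(-51.5,-103,176),yaw=-90,p=p)
E
python3 wr.py 6
python3 - <<'E'
import cv2
a=cv2.imread("pics/wrist6.png")[15:235,90:450]; cv2.imwrite("pics/w6c.png",cv2.resize(a,None,fx=2.2,fy=2.2,interpolation=cv2.INTER_CUBIC))
E
```

```text
d cm [-0.01 -0.24 -0.02] twist -0.0 | cur yaw -89.0 pos [ 0.5702 -0.1315  0.1758] F [-6.2 -1.1  4.5] t 4.9
[ 0.57022808 -0.13146079  0.17580434] 4.9 [-0.1 -0.1  0.3  0.2 -0.4  0.1]
```

View pics/w6c.png

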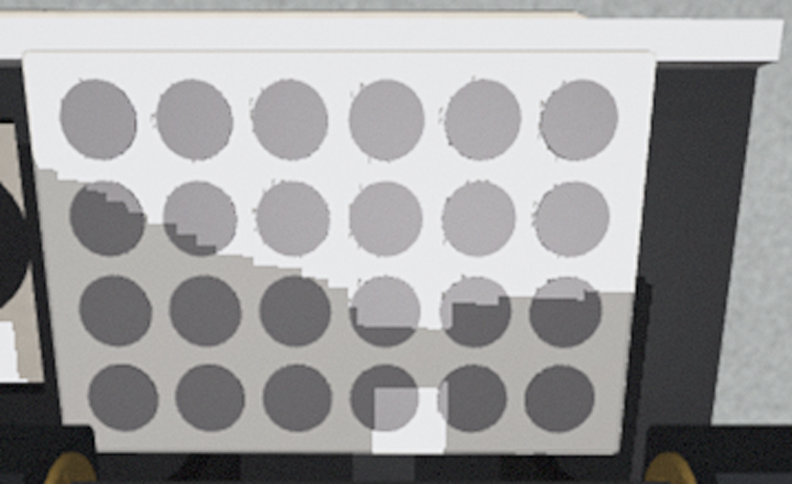

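The plate is flush with the fence: the TCP stopped and the force reads 6 N. I'll compute its y position and the route to its -y end.

```bash
python3 - <<'E'
from h import *
import pickle
p=np.load("mic.npy");s=pickle.load(open("wrist6.pkl","rb"))
for u,v in[(22,52),(656,52),(617,453),(63,452)]: print(inv(p,ray("wrist",(90+u/2.2-.5,15+v/2.2-.5),.19,s)).round(1))
go(mic=(1,-205,235),yaw=0,p=p)
E
```

```text
[[ 42.7 -33.9 190. ]]
[[  42.5 -159.8  190. ]]
[[ -41.6 -159.5  190. ]]
[[-41.6 -32.9 190. ]]
d cm [10.15 -5.48 -5.98] twist -90.0 | cur yaw -89.0 pos [ 0.5703 -0.1315  0.1758] F [-5.6 -0.9  3.4] t 4.95
```

Emit:
arm_command:
  plan:
    - {"claw": 0.75, "dx": 0, "dy": 1, "dz": 0, "twist": 0}
    - {"claw": 0.75, "dx": 0, "dy": 1.5, "dz": -2, "twist": 0}
    - {"claw": 0.4, "dx": 0, "dy": 1.5, "dz": -5, "twist": -4}
    - {"claw": 0.4, "dx": 2, "dy": 0.5, "dz": -6.5, "twist": -11}
    - {"claw": 0.4, "dx": 4, "dy": -0.5, "dz": -6.5, "twist": -18}
    - {"claw": 0.4, "dx": 6, "dy": -2, "dz": -6.5, "twist": -25}
    - {"claw": 0.4, "dx": 8, "dy": -3.5, "dz": -6.5, "twist": -32}
    - {"claw": 0.4, "dx": 10, "dy": -5, "dz": -6.5, "twist": -39}

```text
time_s: 5.62
position: [0.6231, -0.232, 0.2405]
tcp_rot: [[0.647, -0.762, 0.0], [-0.762, -0.647, 0.005], [-0.004, -0.003, -1.0]]
force: [0.2, 0.5, -0.6]
opening: 0.428
```

```bash
python3 - <<'E'
from h import *
p=np.load("mic.npy")
go(mic=(0,-198,215),yaw=0,p=p)
E
```

```text
d cm [-0.32 -0.62  2.55] twist -50.7 | cur yaw -49.7 pos [ 0.6231 -0.232   0.2405] F [ 0.2  0.5 -0.6] t 5.62
```

Emit:
arm_command:
  plan:
    - {"claw": 0.4, "dx": -0.3, "dy": -0.3, "dz": 0, "twist": -7}
    - {"claw": 0.4, "dx": -0.3, "dy": -0.6, "dz": 0.5, "twist": -14}
    - {"claw": 0.4, "dx": -0.3, "dy": -0.6, "dz": 1, "twist": -21}
    - {"claw": 0.4, "dx": -0.3, "dy": -0.6, "dz": 1.5, "twist": -28}
    - {"claw": 0.4, "dx": -0.3, "dy": -0.6, "dz": 2, "twist": -35}
    - {"claw": 0.4, "dx": -0.3, "dy": -0.6, "dz": 2.5, "twist": -42}
    - {"claw": 0.4, "dx": -0.3, "dy": -0.6, "dz": 2.5, "twist": -49}
    - {"claw": 0.4, "dx": -0.3, "dy": -0.6, "dz": 2.5, "twist": -50.7}

```text
time_s: 6.28
position: [0.6259, -0.2256, 0.2148]
tcp_rot: [[1.0, 0.023, 0.0], [0.023, -1.0, 0.006], [0.0, -0.006, -1.0]]
force: [0.8, 0.5, 0.4]
opening: 0.402
```

```bash
python3 - <<'E'
from h import *
p=np.load("mic.npy")
go(mic=(0,-178,176),yaw=0,p=p)
E
python3 wr.py 7
```

```text
d cm [ 0.   -2.    3.89] twist 0.3 | cur yaw 1.3 pos [ 0.6259 -0.2256  0.2148] F [0.8 0.5 0.4] t 6.28
[ 0.62589637 -0.22558658  0.21482505] 6.2833 [  0.   -0.3  -0.4   0.2  -0.1 -14.5]
```

View pics/wrist7_x.png

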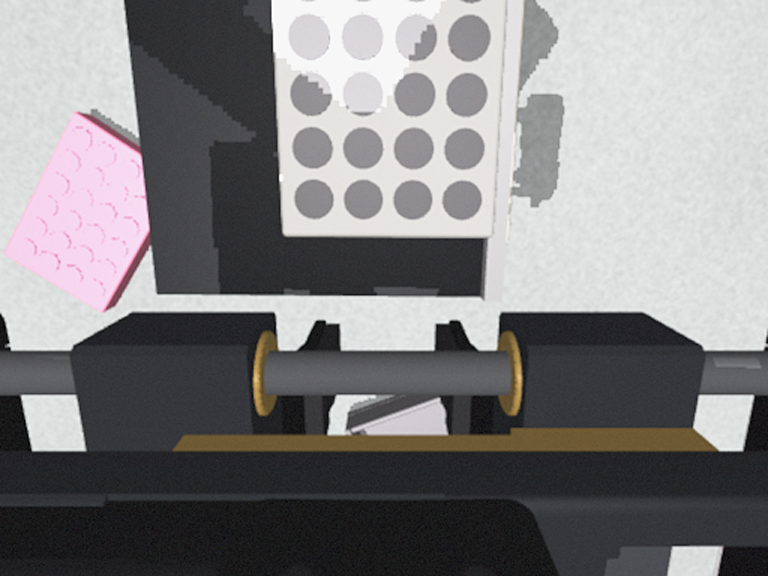

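The plate sits against the fence and the fingers are behind its -y end. I'll descend and start the +y push, with a slight drift toward the fence.

Emit:
arm_command:
  plan:
    - {"claw": 0.4, "dx": 0, "dy": 0, "dz": 2, "twist": 0.3}
    - {"claw": 0.4, "dx": 0, "dy": 0, "dz": 3.8, "twist": 0.3}
    - {"claw": 0.4, "dx": 0, "dy": -1, "dz": 3.9, "twist": 0.3}
    - {"claw": 0.4, "dx": 0, "dy": -2, "dz": 3.9, "twist": 0.3}
    - {"claw": 0.4, "dx": 0, "dy": -2.6, "dz": 3.9, "twist": 0.3}
    - {"claw": 0.4, "dx": 0.02, "dy": -3.2, "dz": 3.9, "twist": 0.3}
    - {"claw": 0.4, "dx": 0.03, "dy": -3.8, "dz": 3.9, "twist": 0.3}
    - {"claw": 0.4, "dx": 0.05, "dy": -4.4, "dz": 3.9, "twist": 0.3}

```text
time_s: 7.0
position: [0.6263, -0.181, 0.1776]
tcp_rot: [[1.0, 0.016, 0.003], [0.016, -1.0, 0.004], [0.003, -0.004, -1.0]]
force: [-0.7, -0.1, 2.0]
opening: 0.4
```

```bash
python3 - <<'E'
from h import *
p=np.load("mic.npy")
go(mic=(1.5,4,176),yaw=0,p=p)
E
python3 wr.py 8
```

```text
d cm [-1.000e-02 -1.577e+01  2.200e-01] twist -0.1 | cur yaw 0.9 pos [ 0.6263 -0.181   0.1776] F [-0.7 -0.1  2. ] t 7.0
[ 0.62633119 -0.18103691  0.17758474] 7.0 [ 5.6 -1.2  3.1  0.  -1.7  5.7]
```

View pics/wrist8_x.png

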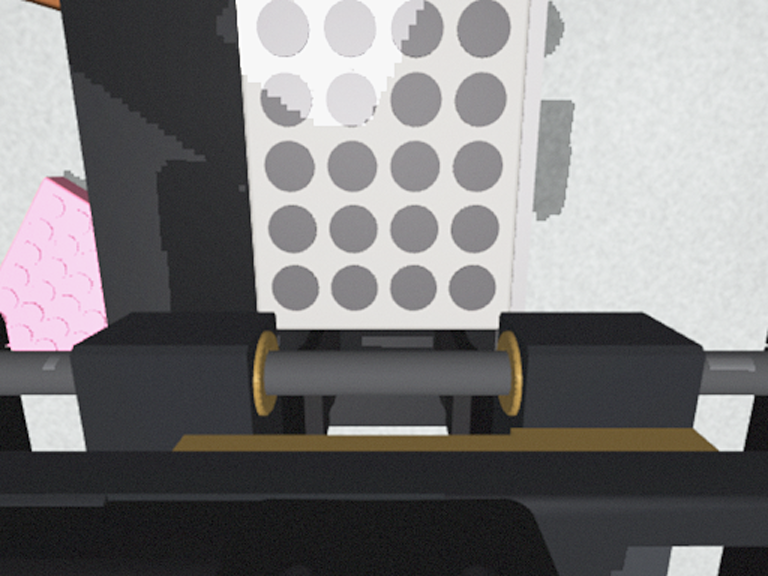

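Emit:
arm_command:
  plan:
    - {"claw": 0.4, "dx": 0, "dy": -0.6, "dz": 0.1, "twist": 0}
    - {"claw": 0.4, "dx": 0.02, "dy": -1.2, "dz": 0.1, "twist": 0}
    - {"claw": 0.4, "dx": 0.03, "dy": -1.8, "dz": 0.1, "twist": 0}
    - {"claw": 0.4, "dx": 0.04, "dy": -2.4, "dz": 0.1, "twist": 0}
    - {"claw": 0.4, "dx": 0.05, "dy": -3, "dz": 0.1, "twist": 0}
    - {"claw": 0.4, "dx": 0.06, "dy": -3.6, "dz": 0.1, "twist": 0}
    - {"claw": 0.4, "dx": 0.07, "dy": -4.2, "dz": 0.1, "twist": 0}
    - {"claw": 0.4, "dx": 0.08, "dy": -4.8, "dz": 0.1, "twist": 0}

```text
time_s: 7.72
position: [0.626, -0.131, 0.1766]
tcp_rot: [[1.0, 0.017, 0.002], [0.017, -1.0, 0.005], [0.002, -0.005, -1.0]]
force: [-0.9, -0.8, -0.2]
opening: 0.407
```

```bash
python3 - <<'E'
from h import *
p=np.load("mic.npy")
go(mic=(2,4,176),yaw=0,p=p)
E
python3 wr.py 9 scene
```

```text
d cm [ 1.000e-02 -1.077e+01  1.200e-01] twist -0.1 | cur yaw 1.0 pos [ 0.626  -0.131   0.1766] F [-0.9 -0.8 -0.2] t 7.72
[ 0.62595571 -0.13103551  0.1765705 ] 7.7167 [ 6.2 -1.1  2.3  0.1 -1.3  6. ]
```

View pics/wrist9_x.png

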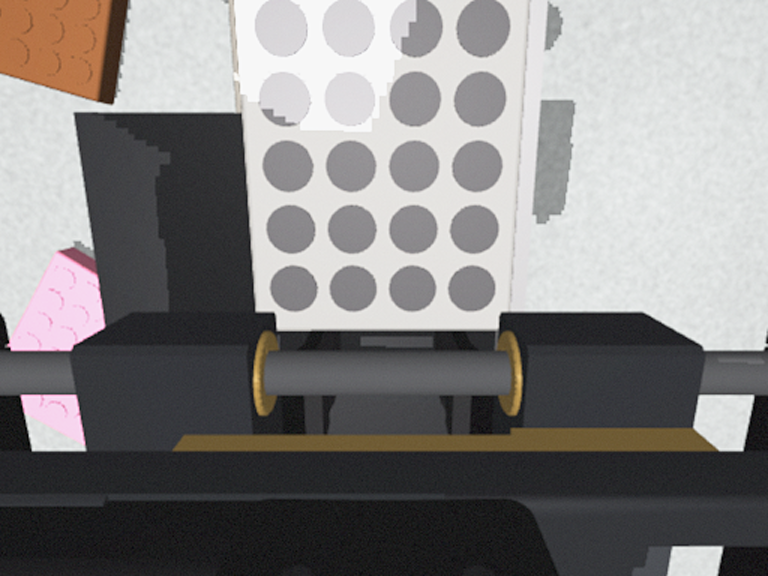

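The plate is moving straight along the fence. I'll continue.

Emit:
arm_command:
  plan:
    - {"claw": 0.4, "dx": 0, "dy": -0.6, "dz": 0.1, "twist": 0}
    - {"claw": 0.4, "dx": 0.02, "dy": -1.2, "dz": 0.1, "twist": 0}
    - {"claw": 0.4, "dx": 0.04, "dy": -1.8, "dz": 0.1, "twist": 0}
    - {"claw": 0.4, "dx": 0.06, "dy": -2.4, "dz": 0.1, "twist": 0}
    - {"claw": 0.4, "dx": 0.08, "dy": -3, "dz": 0.1, "twist": 0}
    - {"claw": 0.4, "dx": 0.1, "dy": -3.6, "dz": 0.1, "twist": 0}
    - {"claw": 0.4, "dx": 0.12, "dy": -4.2, "dz": 0.1, "twist": 0}
    - {"claw": 0.4, "dx": 0.14, "dy": -4.8, "dz": 0.1, "twist": 0}

```text
time_s: 8.48
position: [0.6264, -0.0815, 0.1758]
tcp_rot: [[1.0, 0.018, 0.001], [0.018, -1.0, 0.006], [0.002, -0.006, -1.0]]
force: [-0.2, -1.5, -0.1]
opening: 0.4
```

```bash
python3 - <<'E'
from h import *
p=np.load("mic.npy")
go(mic=(2,4,176),yaw=0,p=p)
E
python3 wr.py 10 scene side
python3 - <<'E'
import cv2
a=cv2.imread("pics/wrist10.png")[0:225,130:380]; cv2.imwrite("pics/w10c.png",cv2.resize(a,None,fx=2.6,fy=2.6,interpolation=cv2.INTER_CUBIC))
a=cv2.imread("pics/scene10.png")[150:280,200:350]
b=cv2.imread("pics/side10.png")[100:230,170:300]
cv2.imwrite("pics/ss10.png",cv2.resize(cv2.hconcat([a,b]),None,fx=2.8,fy=2.8,interpolation=cv2.INTER_CUBIC))
E
```

```text
d cm [-0.11 -5.82  0.02] twist -0.0 | cur yaw 1.0 pos [ 0.6264 -0.0815  0.1758] F [-0.2 -1.5 -0.1] t 8.48
[ 0.62638809 -0.08150803  0.17581012] 8.4833 [ 6.4 -0.6  1.3  0.  -0.8  6.2]
```

View pics/w10c.png

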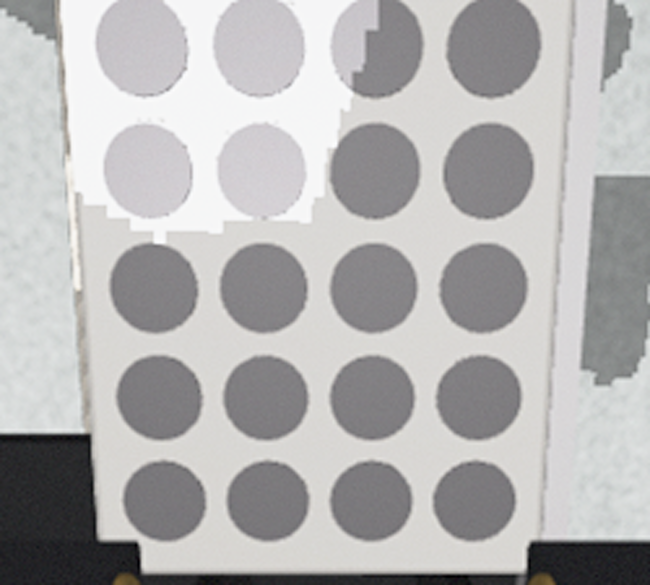

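View pics/ss10.png

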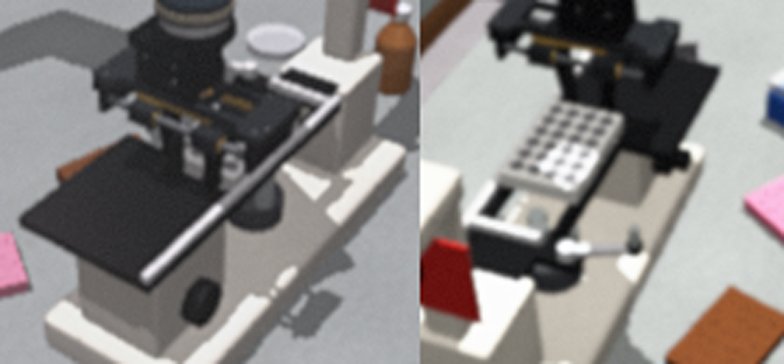

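The plate spans both ledges flat, seen in the side crop at (560,145), and its right edge runs along the fence. About 58 mm remain. I'll push most of that, then slow down.

Emit:
arm_command:
  plan:
    - {"claw": 0.4, "dx": 0, "dy": -0.6, "dz": 0, "twist": 0}
    - {"claw": 0.4, "dx": 0, "dy": -1.2, "dz": 0, "twist": 0}
    - {"claw": 0.4, "dx": 0.01, "dy": -1.8, "dz": 0, "twist": 0}
    - {"claw": 0.4, "dx": 0.02, "dy": -2.4, "dz": 0, "twist": 0}
    - {"claw": 0.4, "dx": 0.03, "dy": -3, "dz": 0, "twist": 0}
    - {"claw": 0.4, "dx": 0.04, "dy": -3.6, "dz": 0, "twist": 0}
    - {"claw": 0.4, "dx": 0.05, "dy": -4.1, "dz": 0, "twist": 0}
    - {"claw": 0.4, "dx": 0.05, "dy": -4.6, "dz": 0, "twist": 0}

```text
time_s: 9.3
position: [0.6262, -0.0348, 0.1762]
tcp_rot: [[1.0, 0.019, 0.002], [0.019, -1.0, 0.007], [0.002, -0.007, -1.0]]
force: [-0.4, 0.2, -0.9]
opening: 0.407
```

```bash
python3 - <<'E'
from h import *
p=np.load("mic.npy")
go(mic=(3,4,176),yaw=0,p=p)
E
python3 wr.py 11 side
python3 - <<'E'
import cv2
b=cv2.imread("pics/side11.png")[100:230,170:300]
cv2.imwrite("pics/ss11.png",cv2.resize(b,None,fx=4,fy=4,interpolation=cv2.INTER_CUBIC))
E
```

```text
d cm [-0.08 -1.15  0.03] twist 0.1 | cur yaw 1.1 pos [ 0.6262 -0.0348  0.1762] F [-0.4  0.2 -0.9] t 9.3
[ 0.62622519 -0.03475822  0.17617944] 9.3 [ 5.1 -0.4  0.6  0.1 -0.3  5.4]
```

View pics/ss11.png

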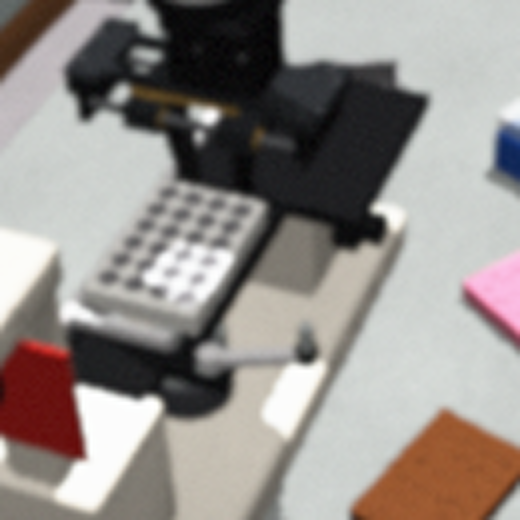

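The plate is flat and just short of the end stop. I'll creep the last stretch.

Emit:
arm_command:
  plan:
    - {"claw": 0.4, "dx": 0, "dy": -0.3, "dz": 0, "twist": 0.1}
    - {"claw": 0.4, "dx": 0, "dy": -0.5, "dz": 0, "twist": 0.1}
    - {"claw": 0.4, "dx": 0, "dy": -0.7, "dz": 0, "twist": 0.1}
    - {"claw": 0.4, "dx": 0, "dy": -0.9, "dz": 0, "twist": 0.1}
    - {"claw": 0.4, "dx": 0, "dy": -1.1, "dz": 0, "twist": 0.1}

```text
time_s: 9.82
position: [0.6259, -0.0234, 0.1763]
tcp_rot: [[1.0, 0.018, 0.002], [0.018, -1.0, 0.007], [0.002, -0.007, -1.0]]
force: [-0.3, 0.3, -0.2]
opening: 0.399
```

```bash
python3 - <<'E'
from h import *
p=np.load("mic.npy")
go(mic=(3,4,176),yaw=0,p=p)
E
```

```text
d cm [-0.07 -0.    0.03] twist -0.0 | cur yaw 1.0 pos [ 0.6259 -0.0234  0.1763] F [-0.3  0.3 -0.2] t 9.82
```

Emit:
arm_command:
  plan:
    - {"claw": 0.4, "dx": 0, "dy": -0.15, "dz": 0, "twist": 0}
    - {"claw": 0.4, "dx": 0, "dy": -0.3, "dz": 0, "twist": 0}
    - {"claw": 0.4, "dx": 0, "dy": -0.45, "dz": 0, "twist": 0}
    - {"claw": 0.4, "dx": 0, "dy": -0.45, "dz": 0, "twist": 0}

```text
time_s: 10.15
position: [0.6258, -0.0227, 0.1765]
tcp_rot: [[1.0, 0.018, 0.001], [0.018, -1.0, -0.0], [0.001, 0.0, -1.0]]
force: [-1.7, -9.6, 0.3]
opening: 0.401
```

```bash
python3 - <<'E'
from h import *
p=np.load("mic.npy")
go(mic=(3,4,176),yaw=0,p=p)
E
python3 wr.py 12 side
python3 - <<'E'
import cv2
b=cv2.imread("pics/side12.png")[100:230,170:300]
a=cv2.imread("pics/wrist12.png")[0:260,130:390]
cv2.imwrite("pics/ss12.png",cv2.hconcat([cv2.resize(b,(400,400),interpolation=cv2.INTER_CUBIC),cv2.resize(a,(400,400))]))
E
```

```text
d cm [-0.06  0.06  0.05] twist 0.0 | cur yaw 1.1 pos [ 0.6258 -0.0227  0.1765] F [-1.7 -9.6  0.3] t 10.15
[ 0.62581592 -0.02274533  0.17653422] 10.15 [-0.2 -0.   0.   0.6  0.3 -0.2]
```

View pics/ss12.png

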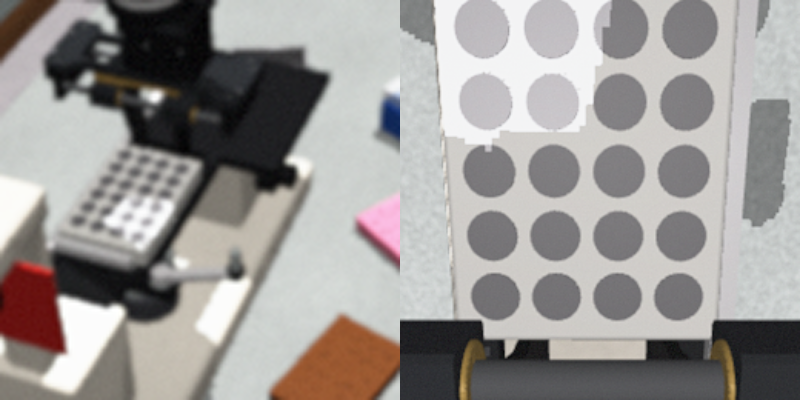

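The force on the end stop is 9.6 N and the TCP no longer advances, so the plate touches the stop. I'll back off and rise. Then I'll confirm fence contact with a light +x push from the open side.

```bash
python3 - <<'E'
from h import *
p=np.load("mic.npy")
go(mic=(-75,70,235),yaw=-90,p=p)
E
```

```text
d cm [-7.85 -6.55 -5.86] twist 90.0 | cur yaw 1.0 pos [ 0.6258 -0.0228  0.1765] F [-1.5 -9.5  0.3] t 10.25
```

Emit:
arm_command:
  plan:
    - {"claw": 0.4, "dx": 0, "dy": 1, "dz": 0, "twist": 0}
    - {"claw": 0.4, "dx": 0, "dy": 1.5, "dz": -2, "twist": 0}
    - {"claw": 0.4, "dx": 0, "dy": 1.5, "dz": -6, "twist": 0}
    - {"claw": 0.4, "dx": -2, "dy": -1, "dz": -10, "twist": 7}
    - {"claw": 0.4, "dx": -4, "dy": -3, "dz": -14, "twist": 14}
    - {"claw": 0.4, "dx": -6, "dy": -3, "dz": -18, "twist": 21}
    - {"claw": 0.4, "dx": -6, "dy": -3, "dz": -20, "twist": 28}
    - {"claw": 0.75, "dx": -6, "dy": -3, "dz": -20, "twist": 35}

```text
time_s: 10.92
position: [0.5668, 0.0068, 0.3855]
tcp_rot: [[0.827, -0.563, 0.017], [-0.563, -0.827, -0.001], [0.015, -0.008, -1.0]]
force: [0.6, -0.5, 1.3]
opening: 0.425
```

```bash
python3 - <<'E'
from h import *
p=np.load("mic.npy")
go(mic=(-85,70,250),yaw=-90,p=p)
E
python3 wr.py 13 
```

```text
d cm [-4.67 -1.   13.49] twist 54.7 | cur yaw -34.2 pos [0.5668 0.0068 0.3855] F [ 0.6 -0.5  1.3] t 10.92
[0.56679004 0.00679692 0.38546763] 10.9167 [-0.6  4.2  3.8 -0.2 -6.3 83.2]
```

View pics/wrist13_x.png

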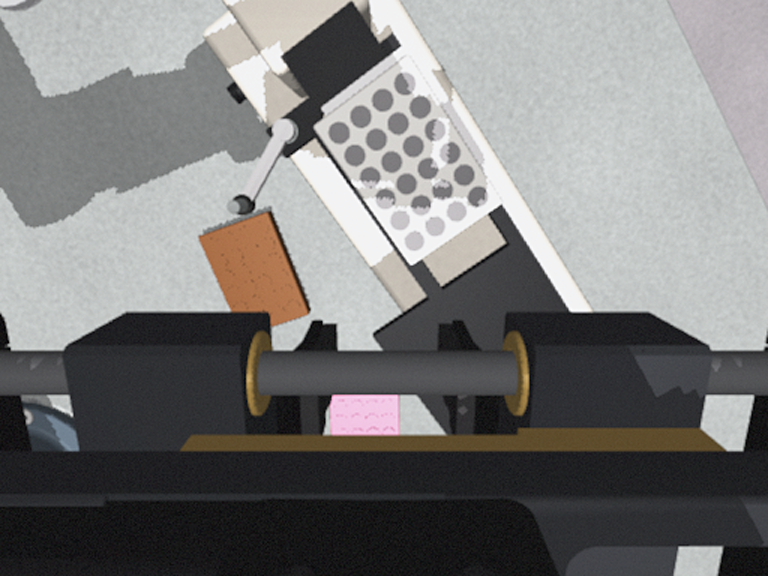

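```bash
python3 - <<'E'
import cv2
a=cv2.imread("pics/wrist13.png")[20:185,190:345]; cv2.imwrite("pics/w13c.png",cv2.resize(a,None,fx=3.6,fy=3.6,interpolation=cv2.INTER_CUBIC))
E
```

```text
(no output)
```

View pics/w13c.png

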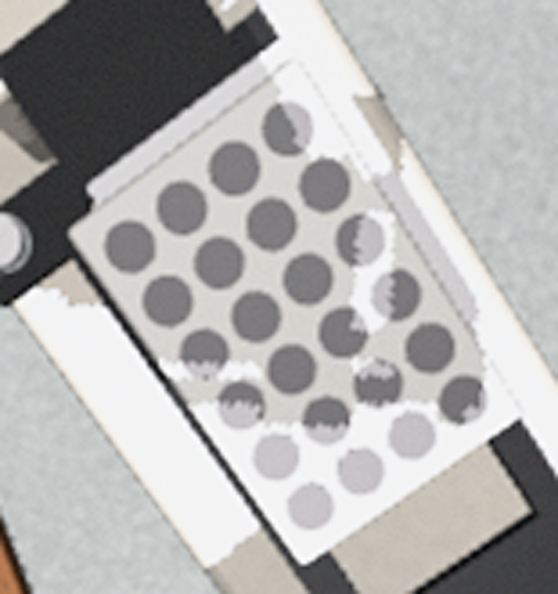

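The plate bridges the opening square, flush with the stop and along the fence. I'll give it a light check-push toward the fence.

Emit:
arm_command:
  plan:
    - {"claw": 0.75, "dx": -0.6, "dy": -0.1, "dz": 1.5, "twist": 7}
    - {"claw": 0.75, "dx": -1.2, "dy": -0.2, "dz": 3, "twist": 14}
    - {"claw": 0.75, "dx": -1.8, "dy": -0.4, "dz": 4.5, "twist": 21}
    - {"claw": 0.75, "dx": -2.4, "dy": -0.5, "dz": 6, "twist": 28}
    - {"claw": 0.75, "dx": -3, "dy": -0.6, "dz": 8, "twist": 35}
    - {"claw": 0.75, "dx": -3.6, "dy": -0.8, "dz": 10, "twist": 42}
    - {"claw": 0.75, "dx": -4.2, "dy": -0.9, "dz": 12, "twist": 49}
    - {"claw": 0.75, "dx": -4.7, "dy": -1, "dz": 13.5, "twist": 54.7}

```text
time_s: 11.63
position: [0.5332, 0.0417, 0.2437]
tcp_rot: [[0.011, -1.0, 0.008], [-1.0, -0.011, 0.0], [-0.0, -0.008, -1.0]]
force: [-0.8, 0.2, 0.3]
opening: 0.75
```

```bash
python3 - <<'E'
from h import *
p=np.load("mic.npy")
go(mic=(-78,70,178),yaw=-90,p=p)
E
python3 wr.py 14 
```

```text
d cm [ 0.06 -0.93  6.58] twist -0.4 | cur yaw -89.4 pos [0.5332 0.0417 0.2437] F [-0.8  0.2  0.3] t 11.63
[0.53324701 0.04165971 0.24372464] 11.6333 [  4.2   8.8  17.    0.  -26.6  70.4]
```

View pics/wrist14_x.png

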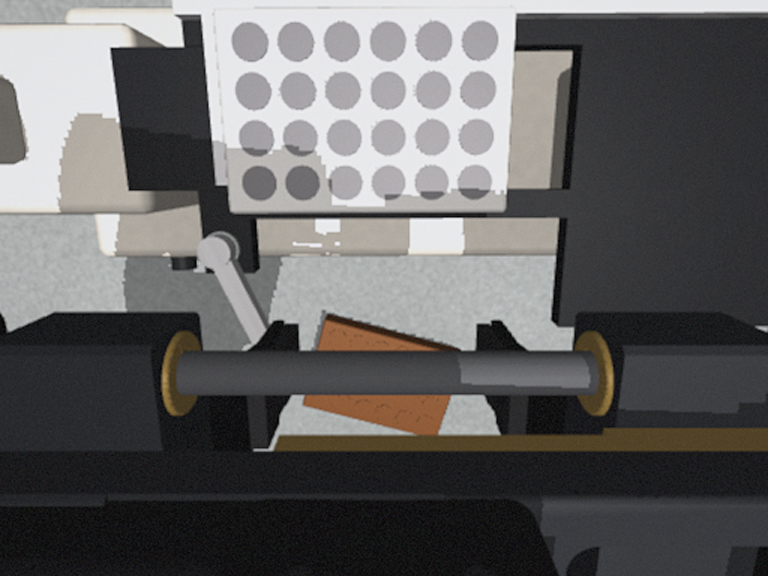

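The left finger passes about 15 mm from the clamp arm. I'll shift away from it slightly, narrow the fingers, and descend beside the plate.

Emit:
arm_command:
  plan:
    - {"claw": 0.6, "dx": 0.8, "dy": -0.9, "dz": 1, "twist": -0.4}
    - {"claw": 0.6, "dx": 0.8, "dy": -0.9, "dz": 2.5, "twist": -0.4}
    - {"claw": 0.6, "dx": 0.8, "dy": -0.9, "dz": 4.5, "twist": -0.4}
    - {"claw": 0.6, "dx": 0.8, "dy": -0.9, "dz": 6.4, "twist": -0.4}
    - {"claw": 0.6, "dx": 0.8, "dy": -1.5, "dz": 6.6, "twist": -0.4}
    - {"claw": 0.6, "dx": 0.8, "dy": -2.2, "dz": 6.6, "twist": -0.4}
    - {"claw": 0.6, "dx": 0.8, "dy": -2.8, "dz": 6.6, "twist": -0.4}
    - {"claw": 0.6, "dx": 0.8, "dy": -3.1, "dz": 6.6, "twist": -0.4}

```text
time_s: 12.35
position: [0.5645, 0.0345, 0.1765]
tcp_rot: [[0.016, -1.0, 0.005], [-1.0, -0.016, 0.001], [-0.001, -0.005, -1.0]]
force: [0.3, -0.4, 0.3]
opening: 0.603
```

```bash
python3 - <<'E'
from h import *
p=np.load("mic.npy")
go(mic=(-53.9,62,177),yaw=-90,p=p)
E
```

```text
d cm [ 0.09 -0.28 -0.05] twist -0.1 | cur yaw -89.1 pos [0.5645 0.0345 0.1765] F [ 0.3 -0.4  0.3] t 12.35
```

Emit:
arm_command:
  plan:
    - {"claw": 0.6, "dx": 0, "dy": -0.2, "dz": 0, "twist": 0}
    - {"claw": 0.6, "dx": 0, "dy": -0.4, "dz": 0, "twist": 0}
    - {"claw": 0.6, "dx": 0, "dy": -0.55, "dz": 0, "twist": 0}
    - {"claw": 0.6, "dx": 0, "dy": -0.55, "dz": 0, "twist": 0}

```text
time_s: 12.68
position: [0.5679, 0.0347, 0.1769]
tcp_rot: [[0.017, -1.0, 0.001], [-1.0, -0.017, 0.001], [-0.001, -0.001, -1.0]]
force: [-4.7, 0.2, 4.4]
opening: 0.599
```

```bash
python3 - <<'E'
from h import *
p=np.load("mic.npy")
go(mic=(-53.9,62,177),yaw=-90,p=p)
E
python3 wr.py 15; python3 - <<'E'
import cv2
a=cv2.imread("pics/wrist15.png")[0:235,40:400]; cv2.imwrite("pics/w15c.png",cv2.resize(a,None,fx=2.2,fy=2.2,interpolation=cv2.INTER_CUBIC))
E
```

```text
d cm [ 0.1   0.07 -0.01] twist -0.1 | cur yaw -89.1 pos [0.5679 0.0347 0.1769] F [-4.7  0.2  4.4] t 12.68
[0.56793518 0.03466092 0.17689086] 12.6833 [ 0.  -0.1  0.4  0.  -0.6 -0.1]
```

View pics/w15c.png

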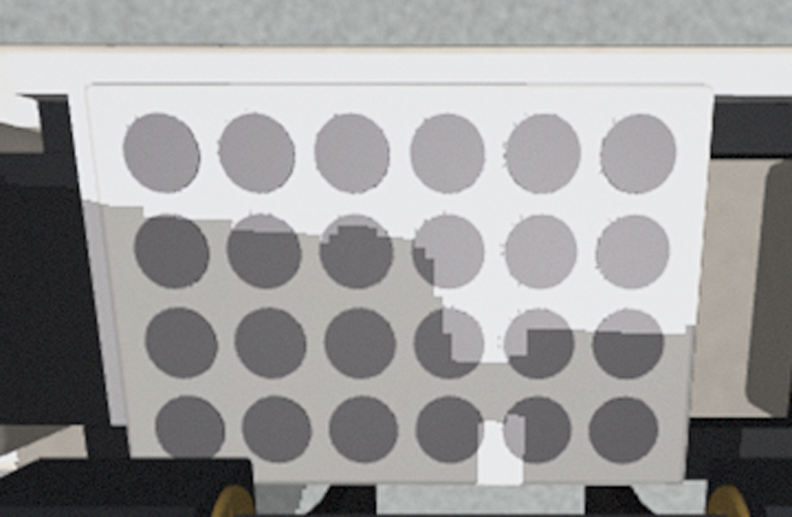

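The plate presses evenly on the fence with about 5 N and no further travel. I'll back off, rise and close the fingers for the clamp.

```bash
python3 - <<'E'
from h import *
import pickle
p=np.load("mic.npy");s=pickle.load(open("wrist15.pkl","rb"))
for u,v in[(91,86),(713,88),(686,483),(132,460)]: print(inv(p,ray("wrist",(40+u/2.2-.5,0+v/2.2-.5),.19,s)).round(1))
E
```

```text
[[ 43.4 141.  190. ]]
[[ 42.9  16.2 190. ]]
[[-40.7  15.7 190. ]]
[[-35.2 142.4 190. ]]
```

Emit:
arm_command:
  plan:
    - {"claw": 0.6, "dx": 0, "dy": 1, "dz": 0, "twist": 0}
    - {"claw": 0.6, "dx": 0.2, "dy": 2.5, "dz": -2, "twist": 0}
    - {"claw": 0.2, "dx": 0.2, "dy": 3, "dz": -5.5, "twist": 0}
    - {"claw": 0, "dx": 0, "dy": 3, "dz": -8, "twist": 0}
    - {"claw": 0, "dx": 0, "dy": 3, "dz": -8, "twist": 0}

```text
time_s: 13.15
position: [0.5417, 0.0339, 0.263]
tcp_rot: [[0.017, -1.0, 0.015], [-1.0, -0.017, -0.0], [0.001, -0.015, -1.0]]
force: [0.9, 0.1, -0.6]
opening: 0.453
```

```bash
python3 - <<'E'
from h import *
p=np.load("mic.npy")
go(mic=(-132,154,245),yaw=24,p=p)
E
```

```text
d cm [-9.13  5.29  1.72] twist -114.0 | cur yaw -89.0 pos [0.5417 0.0339 0.263 ] F [ 0.9  0.1 -0.6] t 13.15
```

Emit:
arm_command:
  plan:
    - {"claw": 0, "dx": -0.5, "dy": 1.5, "dz": -1, "twist": -7}
    - {"claw": 0, "dx": -1.5, "dy": 3, "dz": -2, "twist": -14}
    - {"claw": 0, "dx": -3, "dy": 4.5, "dz": -2, "twist": -21}
    - {"claw": 0, "dx": -4.5, "dy": 5.3, "dz": -2, "twist": -28}
    - {"claw": 0, "dx": -6, "dy": 5.3, "dz": -2, "twist": -35}
    - {"claw": 0, "dx": -7.5, "dy": 5.3, "dz": -2, "twist": -42}
    - {"claw": 0, "dx": -9, "dy": 5.3, "dz": -2, "twist": -49}
    - {"claw": 0, "dx": -9.1, "dy": 5.3, "dz": -2, "twist": -56}

```text
time_s: 13.82
position: [0.487, 0.1261, 0.2824]
tcp_rot: [[0.843, -0.538, 0.017], [-0.538, -0.843, 0.001], [0.014, -0.01, -1.0]]
force: [0.0, 0.7, -0.5]
opening: 0.008
```

```bash
python3 - <<'E'
from h import *
p=np.load("mic.npy")
go(mic=(-132,154,225),yaw=24,p=p)
E
```

```text
d cm [0.07 0.18 5.74] twist -57.6 | cur yaw -32.5 pos [0.487  0.1261 0.2824] F [ 0.   0.7 -0.5] t 13.82
```

Emit:
arm_command:
  plan:
    - {"claw": 0, "dx": 0, "dy": 0, "dz": 0, "twist": -7}
    - {"claw": 0, "dx": 0, "dy": 0, "dz": 0, "twist": -14}
    - {"claw": 0, "dx": 0, "dy": 0, "dz": 0, "twist": -21}
    - {"claw": 0, "dx": 0.1, "dy": 0, "dz": 0, "twist": -28}
    - {"claw": 0, "dx": 0.1, "dy": 0.1, "dz": 1, "twist": -35}
    - {"claw": 0, "dx": 0.1, "dy": 0.2, "dz": 2, "twist": -42}
    - {"claw": 0, "dx": 0.1, "dy": 0.2, "dz": 3, "twist": -49}
    - {"claw": 0, "dx": 0.1, "dy": 0.2, "dz": 4, "twist": -56}

```text
time_s: 14.48
position: [0.4879, 0.124, 0.2421]
tcp_rot: [[0.915, 0.404, 0.019], [0.404, -0.915, 0.001], [0.017, 0.007, -1.0]]
force: [1.2, 0.8, 0.6]
opening: 0.003
```

```bash
python3 - <<'E'
from h import *
p=np.load("mic.npy")
go(mic=(-131,151,190),yaw=24,p=p)
E
python3 wr.py 16 scene side;python3 - <<'E'
import cv2
a=cv2.imread("pics/scene16.png")[150:280,200:350]
b=cv2.imread("pics/side16.png")[100:230,170:300]
cv2.imwrite("pics/ss16.png",cv2.resize(cv2.hconcat([a,b]),None,fx=2.8,fy=2.8,interpolation=cv2.INTER_CUBIC))
E
```

```text
d cm [-0.14  0.24  5.21] twist -1.2 | cur yaw 23.8 pos [0.4879 0.124  0.2421] F [1.2 0.8 0.6] t 14.48
[0.48794031 0.12395126 0.24214862] 14.4833 [  0.    9.1   8.5  -0.1 -17.5 -83.1]
```

View pics/ss16.png

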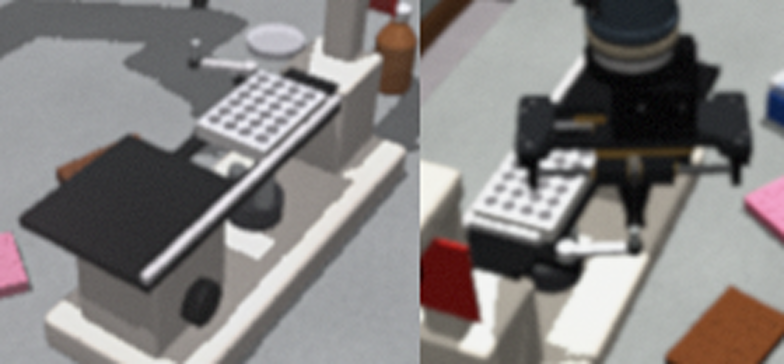

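View pics/wrist16_x.png

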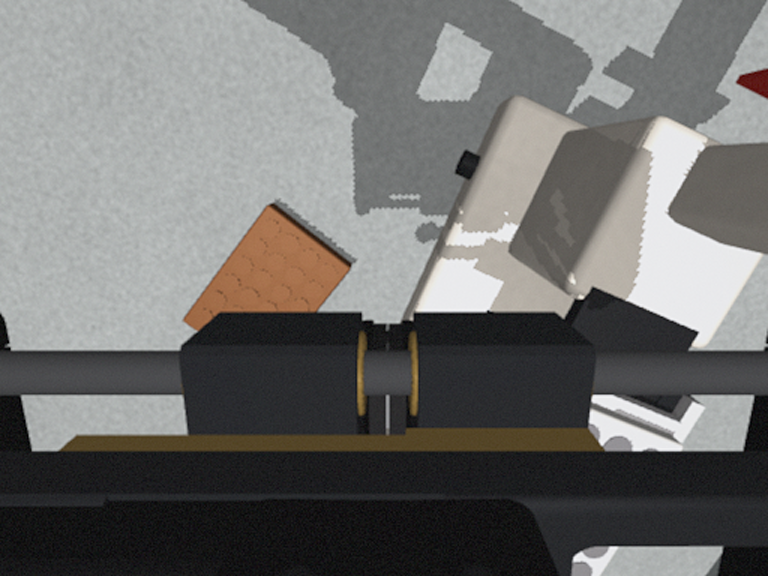

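```bash
python3 - <<'E'
from h import *
p=np.load("mic.npy");s=bot.read_state()
for n,o in(("side",(170,100)),("scene",(200,150))):
    for P in (s["position"],T2(p,[(-121.7,129.3,205)])[0],T2(p,[(-131,151,190)])[0]): 
        q=((proj(n,[P])[0]-o)*2.8);print(n,q.round(0))
    R=cv2.Rodrigues(CAL[n]["rvec"])[0];print("cam",-R.T@CAL[n]["tvec"])
E
```

```text
side [212. 217.]
side [212. 225.]
side [213. 255.]
cam [0.22642881 0.7195088  0.86715692]
scene [198.   3.]
scene [193.  42.]
scene [197.  43.]
cam [ 1.07169222 -0.70136667  0.78359668]
```

The geometry agrees with the projections: the fingers are about 7 mm behind the post. I'll descend, then compute the arc.

Emit:
arm_command:
  plan:
    - {"claw": 0, "dx": -0.1, "dy": -0.1, "dz": 1.5, "twist": -0.5}
    - {"claw": 0, "dx": -0.1, "dy": -0.1, "dz": 3.3, "twist": -1}
    - {"claw": 0, "dx": -0.1, "dy": -0.1, "dz": 4.7, "twist": -1}
    - {"claw": 0, "dx": -0.1, "dy": 0, "dz": 5.2, "twist": -1}
    - {"claw": 0, "dx": -0.1, "dy": 0, "dz": 5.2, "twist": -1}

```text
time_s: 15.05
position: [0.487, 0.1234, 0.1894]
tcp_rot: [[0.912, 0.41, 0.015], [0.41, -0.912, 0.001], [0.014, 0.005, -1.0]]
force: [0.2, -0.3, -0.1]
opening: 0.005
```

```bash
cat > arc.py <<'E'
import sys
from h import *
def arc(ths,off=17,z=190):
    p=np.load("mic.npy");s=bot.read_state();R=np.array(s["tcp_rot"]);cur=np.degrees(np.arctan2(R[1,0],R[0,0]))
    print("cur mic",inv(p,[s["position"]]).round(1),"yaw",round(cur-np.degrees(p[2]),1),"F",s["force"].round(1),"t",s["time_s"])
    for th in ths:
        m=np.array([-62-65*np.cos(th)-off*np.sin(th),155-65*np.sin(th)+off*np.cos(th),z])
        d=R.T@(T2(p,[m])[0]-s["position"])*100
        print(round(th,2),m.round(1),"d",d.round(2),"tw",round(-(np.degrees(th+p[2])-cur),1))
a,b,n=map(float,sys.argv[1:4]);arc(np.linspace(a,b,int(n)))
E
python3 arc.py 0.4 1.1 8
python3 wr.py 17 side scene;python3 - <<'E'
import cv2
a=cv2.imread("pics/scene17.png")[150:280,200:350]
b=cv2.imread("pics/side17.png")[100:230,170:300]
cv2.imwrite("pics/ss17.png",cv2.resize(cv2.hconcat([a,b]),None,fx=2.8,fy=2.8,interpolation=cv2.INTER_CUBIC))
E
```

```text
cur mic [[-132.5  153.2  189.4]] yaw 23.2 F [ 0.2 -0.3 -0.1] t 15.05
0.4 [-128.5  145.3  190. ] d [ 0.06  0.88 -0.05] tw 0.3
0.5 [-127.2  138.8  190. ] d [-0.08  1.54 -0.05] tw -5.5
0.6 [-125.2  132.3  190. ] d [-0.15  2.21 -0.05] tw -11.2
0.7 [-122.7  126.1  190. ] d [-0.16  2.88 -0.04] tw -16.9
0.8 [-119.5  120.2  190. ] d [-0.1   3.55 -0.04] tw -22.7
0.9 [-115.7  114.7  190. ] d [ 0.03  4.21 -0.03] tw -28.4
1.0 [-111.4  109.5  190. ] d [ 0.22  4.85 -0.03] tw -34.1
1.1 [-106.6  104.8  190. ] d [ 0.47  5.47 -0.02] tw -39.8
[0.4870311  0.1234478  0.18943865] 15.05 [ 0.  -1.3 -1.4  0.2  1.  -0.3]
```

View pics/ss17.png

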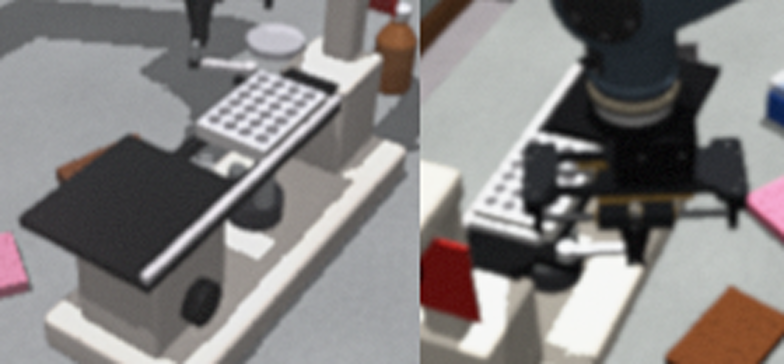

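The side view now shows the fingertips in front of (behind in +y) the post at (635,245). I'll sweep the first part of the arc.

Emit:
arm_command:
  plan:
    - {"claw": 0, "dx": 0.05, "dy": 0.9, "dz": 0, "twist": 0}
    - {"claw": 0, "dx": -0.1, "dy": 1.55, "dz": 0, "twist": -5.5}
    - {"claw": 0, "dx": -0.15, "dy": 2.2, "dz": 0, "twist": -11}
    - {"claw": 0, "dx": -0.15, "dy": 2.9, "dz": 0, "twist": -17}
    - {"claw": 0, "dx": -0.1, "dy": 3.55, "dz": 0, "twist": -22.5}
    - {"claw": 0, "dx": 0, "dy": 4.2, "dz": 0, "twist": -28.5}
    - {"claw": 0, "dx": 0.2, "dy": 4.85, "dz": 0, "twist": -34}
    - {"claw": 0, "dx": 0.45, "dy": 5.45, "dz": 0, "twist": -40}

```text
time_s: 15.87
position: [0.5153, 0.075, 0.1922]
tcp_rot: [[0.431, 0.902, 0.019], [0.903, -0.431, 0.001], [0.009, 0.017, -1.0]]
force: [0.2, 0.8, 0.4]
opening: 0.002
```

```bash
python3 arc.py 1.1 1.75 8
python3 wr.py 18 side scene;python3 - <<'E'
import cv2
a=cv2.imread("pics/scene18.png")[150:280,200:350]
b=cv2.imread("pics/side18.png")[100:230,170:300]
cv2.imwrite("pics/ss18.png",cv2.resize(cv2.hconcat([a,b]),None,fx=2.8,fy=2.8,interpolation=cv2.INTER_CUBIC))
E
```

```text
cur mic [[-105.2  104.3  192.2]] yaw 63.5 F [0.2 0.8 0.4] t 15.8667
1.1 [-106.6  104.8  190. ] d [-0.02 -0.16  0.22] tw 0.4
1.19 [-101.8  100.9  190. ] d [-0.16  0.45  0.23] tw -4.9
1.29 [-96.6  97.4 190. ] d [-0.24  1.07  0.24] tw -10.2
1.38 [-91.1  94.4 190. ] d [-0.26  1.69  0.25] tw -15.5
1.47 [-85.4  92.  190. ] d [-0.22  2.32  0.26] tw -20.8
1.56 [-79.4  90.1 190. ] d [-0.12  2.93  0.27] tw -26.2
1.66 [-73.3  88.8 190. ] d [0.03 3.54 0.29] tw -31.5
1.75 [-67.1  88.  190. ] d [0.24 4.12 0.3 ] tw -36.8
[0.51527151 0.07502035 0.19224794] 15.8667 [ -5.6   3.4  -6.8   0.2   3.3 -77.4]
```

View pics/ss18.png

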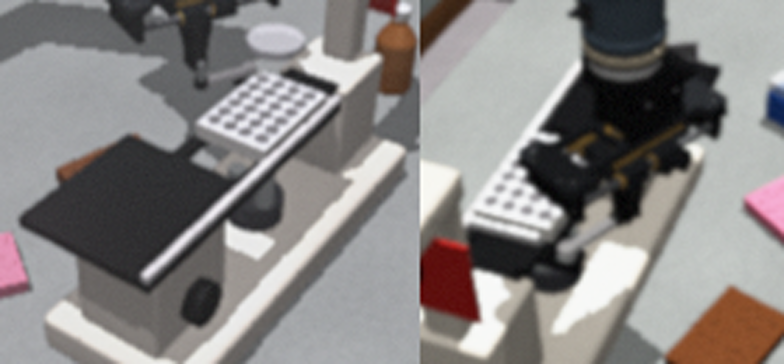

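The clamp arm follows, with the post ahead of the fingers in the scene crop at (205,75). I'll continue to about 1.66 rad.

Emit:
arm_command:
  plan:
    - {"claw": 0, "dx": -0.15, "dy": 0.45, "dz": 0.1, "twist": -5}
    - {"claw": 0, "dx": -0.25, "dy": 1.05, "dz": 0.2, "twist": -10}
    - {"claw": 0, "dx": -0.25, "dy": 1.7, "dz": 0.2, "twist": -15.5}
    - {"claw": 0, "dx": -0.2, "dy": 2.3, "dz": 0.2, "twist": -21}
    - {"claw": 0, "dx": -0.1, "dy": 2.8, "dz": 0.2, "twist": -26}
    - {"claw": 0, "dx": 0, "dy": 3.3, "dz": 0.2, "twist": -30}

```text
time_s: 16.52
position: [0.545, 0.0606, 0.1909]
tcp_rot: [[-0.072, 0.997, 0.019], [0.997, 0.072, 0.001], [-0.001, 0.019, -1.0]]
force: [-0.7, -0.1, -1.2]
opening: 0.006
```

```bash
python3 arc.py 1.6 1.85 6
python3 wr.py 19 side scene;python3 - <<'E'
import cv2
a=cv2.imread("pics/scene19.png")[150:280,200:350]
b=cv2.imread("pics/side19.png")[100:230,170:300]
cv2.imwrite("pics/ss19.png",cv2.resize(cv2.hconcat([a,b]),None,fx=2.8,fy=2.8,interpolation=cv2.INTER_CUBIC))
E
```

```text
cur mic [[-75.7  89.3 190.9]] yaw 93.1 F [-0.7 -0.1 -1.2] t 16.5167
1.6 [-77.1  89.5 190. ] d [ 0.03 -0.14  0.09] tw 1.4
1.65 [-73.8  88.9 190. ] d [-0.05  0.19  0.1 ] tw -1.4
1.7 [-70.5  88.4 190. ] d [-0.12  0.51  0.1 ] tw -4.3
1.75 [-67.1  88.  190. ] d [-0.17  0.85  0.11] tw -7.2
1.8 [-63.8  87.8 190. ] d [-0.21  1.18  0.12] tw -10.0
1.85 [-60.4  87.8 190. ] d [-0.23  1.51  0.12] tw -12.9
[0.54499062 0.06055715 0.19092425] 16.5167 [ -1.    4.   -7.9   0.4   4.1 -47.5]
```

View pics/ss19.png

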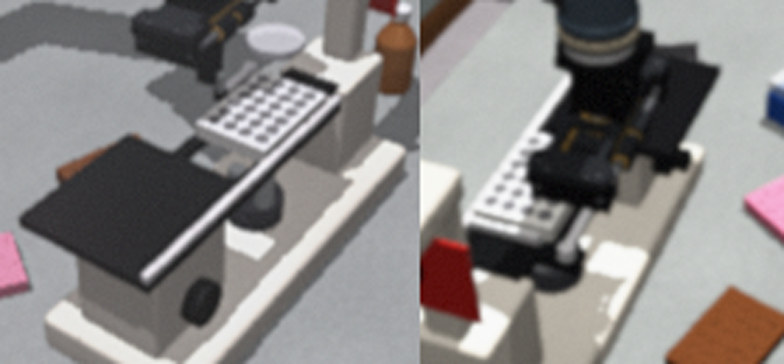

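Emit:
arm_command:
  plan:
    - {"claw": 0, "dx": -0.05, "dy": 0.2, "dz": 0.05, "twist": -2}
    - {"claw": 0, "dx": -0.1, "dy": 0.4, "dz": 0.05, "twist": -4}
    - {"claw": 0, "dx": -0.15, "dy": 0.6, "dz": 0.05, "twist": -6}
    - {"claw": 0, "dx": -0.15, "dy": 0.75, "dz": 0.05, "twist": -7}

```text
time_s: 17.0
position: [0.5526, 0.0598, 0.1908]
tcp_rot: [[-0.187, 0.982, 0.02], [0.982, 0.187, 0.001], [-0.003, 0.02, -1.0]]
force: [-1.0, -0.4, -0.3]
opening: 0.006
```

```bash
python3 arc.py 1.7 1.85 4
```

```text
cur mic [[-68.1  88.4 190.8]] yaw 99.7 F [-1.  -0.4 -0.3] t 17.0
1.7 [-70.5  88.4 190. ] d [ 0.03 -0.23  0.07] tw 2.3
1.75 [-67.1  88.  190. ] d [-0.06  0.09  0.08] tw -0.5
1.8 [-63.8  87.8 190. ] d [-0.13  0.42  0.09] tw -3.4
1.85 [-60.4  87.8 190. ] d [-0.19  0.75  0.09] tw -6.3
```

Emit:
arm_command:
  plan:
    - {"claw": 0, "dx": -0.05, "dy": 0.1, "dz": 0.05, "twist": 0}
    - {"claw": 0, "dx": -0.05, "dy": 0.2, "dz": 0.05, "twist": 0}
    - {"claw": 0, "dx": -0.05, "dy": 0.3, "dz": 0.05, "twist": 0}
    - {"claw": 0, "dx": -0.05, "dy": 0.3, "dz": 0.05, "twist": 0}

```text
time_s: 17.33
position: [0.5557, 0.0599, 0.1904]
tcp_rot: [[-0.186, 0.982, 0.02], [0.983, 0.186, 0.001], [-0.003, 0.02, -1.0]]
force: [-0.7, 0.3, -0.4]
opening: 0.006
```

```bash
python3 arc.py 1.7 1.85 4
```

```text
cur mic [[-65.   88.5 190.4]] yaw 99.7 F [-0.7  0.3 -0.4] t 17.3333
1.7 [-70.5  88.4 190. ] d [ 0.08 -0.54  0.02] tw 2.3
1.75 [-67.1  88.  190. ] d [-0.01 -0.22  0.03] tw -0.6
1.8 [-63.8  87.8 190. ] d [-0.08  0.11  0.04] tw -3.4
1.85 [-60.4  87.8 190. ] d [-0.14  0.44  0.05] tw -6.3
```

No contact force yet, so I'll keep creeping.

Emit:
arm_command:
  plan:
    - {"claw": 0, "dx": 0, "dy": 0.1, "dz": 0.05, "twist": 0}
    - {"claw": 0, "dx": 0, "dy": 0.2, "dz": 0.05, "twist": 0}
    - {"claw": 0, "dx": 0, "dy": 0.2, "dz": 0.05, "twist": 0}

```text
time_s: 17.58
position: [0.5566, 0.0601, 0.1898]
tcp_rot: [[-0.186, 0.982, 0.018], [0.983, 0.186, 0.0], [-0.003, 0.017, -1.0]]
force: [-3.8, -1.5, 2.8]
opening: 0.004
```

```bash
python3 arc.py 1.7 1.85 2; python3 wr.py 20 side scene;python3 - <<'E'
import cv2
a=cv2.imread("pics/scene20.png")[160:215,255:330]
b=cv2.imread("pics/side20.png")[150:205,180:255]
cv2.imwrite("pics/ss20.png",cv2.resize(cv2.hconcat([a,b]),None,fx=5,fy=5,interpolation=cv2.INTER_CUBIC))
E
```

```text
cur mic [[-64.1  88.7 189.8]] yaw 99.7 F [-3.8 -1.5  2.8] t 17.5833
1.7 [-70.5  88.4 190. ] d [ 0.08 -0.64 -0.03] tw 2.3
1.85 [-60.4  87.8 190. ] d [-0.14  0.35 -0.02] tw -6.3
[0.55662225 0.06013554 0.1897841 ] 17.5833 [-0.  -0.1  0.2  0.  -0.4 -0.1]
```

View pics/ss20.png

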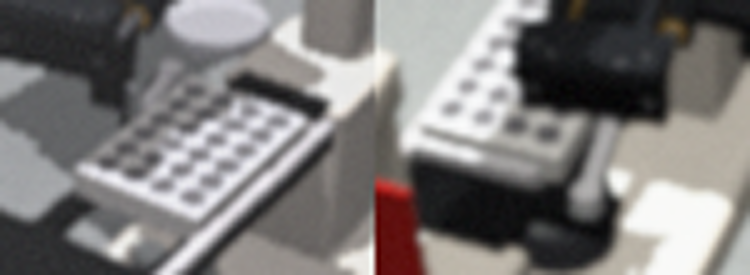

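Contact: the force rose to 4 N and the TCP stalled at x = -64. I'll give one small extra press, then retreat.

Emit:
arm_command:
  plan:
    - {"claw": 0, "dx": 0, "dy": 0.15, "dz": 0, "twist": 0}
    - {"claw": 0, "dx": 0, "dy": 0.22, "dz": 0, "twist": 0}
    - {"claw": 0, "dx": 0, "dy": 0.22, "dz": 0, "twist": 0}

```text
time_s: 17.98
position: [0.5568, 0.0602, 0.1897]
tcp_rot: [[-0.186, 0.982, 0.013], [0.982, 0.186, -0.0], [-0.003, 0.013, -1.0]]
force: [-6.8, -2.2, 5.4]
opening: 0.004
```

Emit:
arm_command:
  plan:
    - {"claw": 0, "dx": 0, "dy": -0.4, "dz": 0, "twist": 0}
    - {"claw": 0, "dx": 0, "dy": -1.5, "dz": 0, "twist": 0}
    - {"claw": 0, "dx": 0, "dy": -2.5, "dz": -1, "twist": 0}
    - {"claw": 0, "dx": 0, "dy": -3, "dz": -5, "twist": 0}
    - {"claw": 0, "dx": 0, "dy": -3, "dz": -9, "twist": 0}
    - {"claw": 0, "dx": 0, "dy": -3, "dz": -13, "twist": 0}
    - {"claw": 0, "dx": 0, "dy": -3, "dz": -16, "twist": 7}
    - {"claw": 0, "dx": 0, "dy": -3, "dz": -18, "twist": 14}

```text
time_s: 18.65
position: [0.5275, 0.0549, 0.3738]
tcp_rot: [[0.062, 0.998, 0.024], [0.998, -0.062, -0.0], [0.001, 0.024, -1.0]]
force: [-0.5, 0.4, -0.3]
opening: 0.002
```

```bash
python3 - <<'E'
from h import *
p=np.load("mic.npy")
go(mic=(-45,-10,400),yaw=0,p=p)
E
python3 wr.py 21 side scene;python3 - <<'E'
import cv2
a=cv2.imread("pics/scene21.png")[150:230,230:345]
b=cv2.imread("pics/side21.png")[130:210,170:285]
cv2.imwrite("pics/ss21.png",cv2.resize(cv2.hconcat([a,b]),None,fx=3.4,fy=3.4,interpolation=cv2.INTER_CUBIC))
E
```

```text
d cm [-8.97  5.63 -2.5 ] twist 85.4 | cur yaw 86.4 pos [0.5275 0.0549 0.3738] F [-0.5  0.4 -0.3] t 18.65
[0.52745482 0.05486143 0.37378068] 18.65 [ -0.1  -9.2 -20.2   0.1  31.6  83.7]
```

View pics/ss21.png

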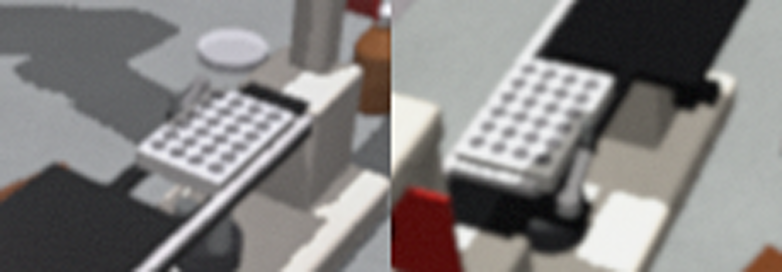

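View pics/wrist21_x.png

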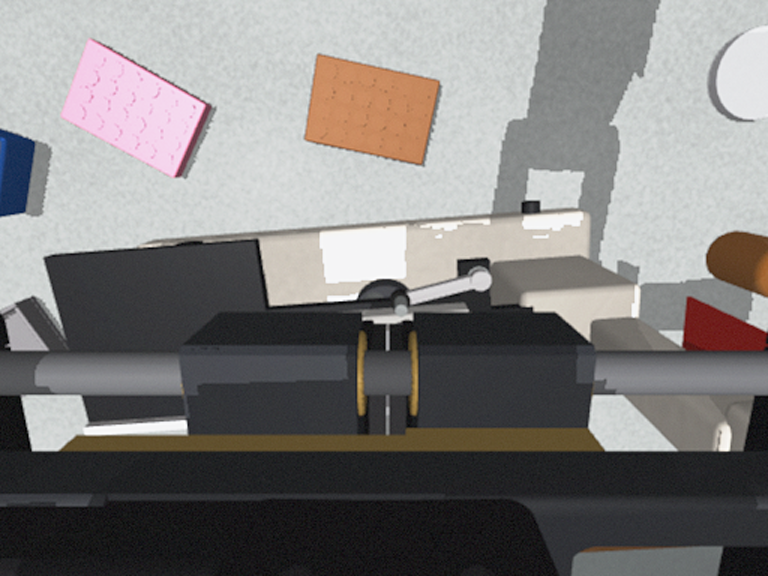

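The side crop shows the clamp tip at the plate's side near (580,130). I'll take an overhead check of the final state.

Emit:
arm_command:
  plan:
    - {"claw": 0, "dx": -1, "dy": 0.5, "dz": -1, "twist": 7}
    - {"claw": 0, "dx": -2, "dy": 1, "dz": -2, "twist": 14}
    - {"claw": 0, "dx": -3, "dy": 1.5, "dz": -3, "twist": 21}
    - {"claw": 0, "dx": -4.5, "dy": 2.5, "dz": -4, "twist": 28}
    - {"claw": 0, "dx": -6, "dy": 3.5, "dz": -5, "twist": 35}
    - {"claw": 0, "dx": -7.5, "dy": 4.5, "dz": -5, "twist": 42}
    - {"claw": 0, "dx": -8, "dy": 5, "dz": -5, "twist": 49}
    - {"claw": 0, "dx": -8, "dy": 5.6, "dz": -5, "twist": 56}

```text
time_s: 19.47
position: [0.5776, -0.0295, 0.4198]
tcp_rot: [[0.861, 0.508, 0.018], [0.508, -0.861, 0.0], [0.016, 0.009, -1.0]]
force: [0.4, 0.1, -0.1]
opening: 0.005
```

Emit:
arm_command:
  plan:
    - {"claw": 0, "dx": 0, "dy": 0, "dz": 0, "twist": 7}
    - {"claw": 0, "dx": 0, "dy": 0, "dz": 0, "twist": 14}
    - {"claw": 0, "dx": 0, "dy": 0, "dz": 0, "twist": 21}
    - {"claw": 0, "dx": 0, "dy": 0, "dz": 0, "twist": 28}
    - {"claw": 0, "dx": 0, "dy": 0, "dz": 0, "twist": 30}
    - {"claw": 0, "dx": 0, "dy": 0, "dz": 0, "twist": 30}

```text
time_s: 19.97
position: [0.5775, -0.0294, 0.4174]
tcp_rot: [[1.0, 0.01, 0.015], [0.01, -1.0, 0.001], [0.015, -0.001, -1.0]]
force: [0.2, 0.1, -1.2]
opening: 0.007
```

```bash
python3 wr.py 22 side scene;python3 - <<'E'
import cv2
a=cv2.imread("pics/wrist22.png")[0:210,150:420]
cv2.imwrite("pics/w22c.png",cv2.resize(a,None,fx=2.8,fy=2.8,interpolation=cv2.INTER_CUBIC))
E
```

```text
[ 0.57754761 -0.0293941   0.41738232] 19.9667 [ 0.  -0.2 -0.3 -0.1  0.4 -2.9]
```

View pics/w22c.png

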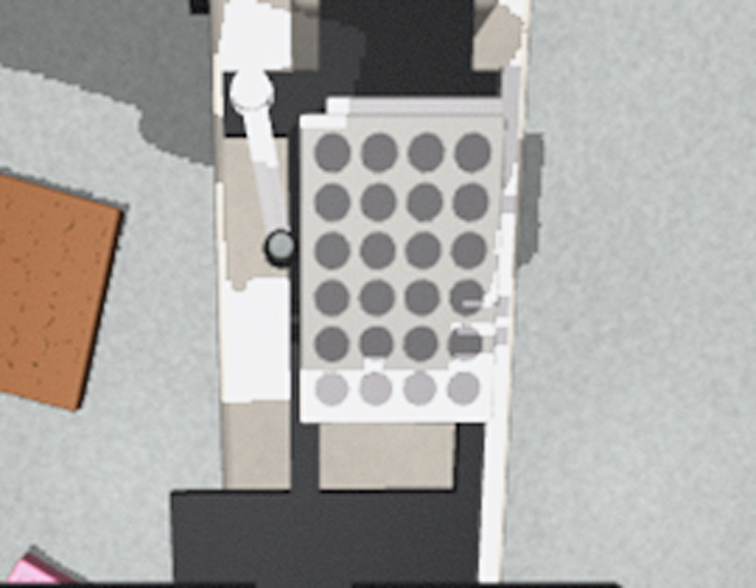

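```bash
python3 - <<'E'
from h import *
import pickle
p=np.load("mic.npy");s=pickle.load(open("wrist22.pkl","rb"))
c=lambda u,v:(150+u/2.8-.5,v/2.8-.5)
pl=[((-43,64,20),c(300,116)),((43,64,20),c(503,114)),((43,-64,20),c(489,422)),((-43,-64,20),c(301,422))]
g=lambda q:np.concatenate([(proj("wrist",T2(q,[np.add(P,(0,0,170))]),s)-uv).ravel() for P,uv in pl])
r=least_squares(g,[.6,.05,0]);
ob=[((-105,-20,170),c(171,491)),((-47,-20,170),c(291,489)),((-33,-20,170),c(319,489)),((33,-20,170),c(455,488))]
f=lambda q:np.concatenate([(proj("wrist",T2([q[0],q[1],p[2]],[P]),s)-uv).ravel() for P,uv in ob])
m=least_squares(f,p[:2]);p2=np.r_[m.x,p[2]]
print("mic from this img",p2-p)
for q in(p,p2):
    print("plate",inv(q,[[r.x[0],r.x[1],.17]]).round(1),np.degrees(r.x[2]-p[2]).round(2),r.fun.round(1))
    w=inv(q,ray("wrist",c(281,243),.205,s))[0];print("post",w.round(1),np.arctan2(155-w[1],-62-w[0]).round(3))
a=cv2.imread("pics/wrist22.png")[25:165,210:340];cv2.imwrite("pics/w22d.png",cv2.resize(a,None,fx=4.2,fy=4.2,interpolation=cv2.INTER_CUBIC))
E
```

```text
mic from this img [-7.28895161e-05  1.70203081e-03  0.00000000e+00]
plate [[  0.4  79.3 170. ]] -0.13 [-0.9 -0.8  0.9 -0.2  0.7  0.4 -0.6  0.8]
post [-49.7  91.6 205. ] 1.762
plate [[  0.4  77.6 170. ]] -0.13 [-0.9 -0.8  0.9 -0.2  0.7  0.4 -0.6  0.8]
post [-49.7  89.9 205. ] 1.757
```

View pics/w22d.png

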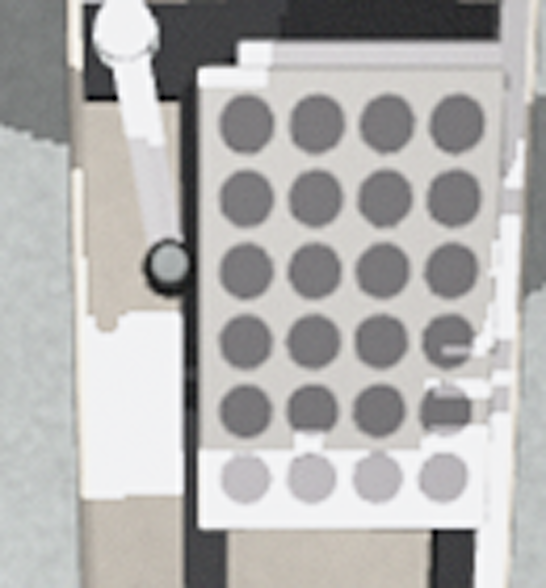

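View pics/scene22.png

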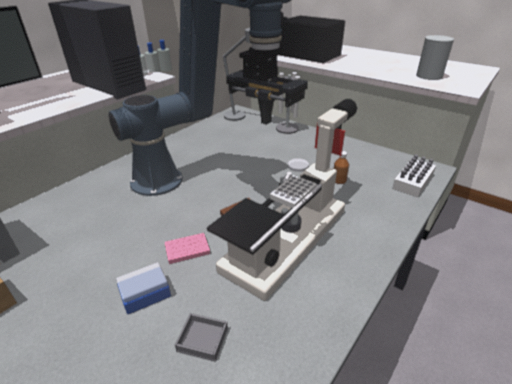

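Final check: clamp at 1.76 rad, which is its home value. The plate measures (0.4, 79.3) with yaw -0.1° against a seat of (1, 80), within camera error. The bystanders are at their original pixels in the scene view. Handing in.

```bash
python3 - <<'E'
from rig import bot
print(bot.read_state()["time_s"]); print(bot.hand_in())
E
```

```text
20.1167
the job is handed in; nothing more can be done
None
```

The plate is home and clamped, and I handed the job in at 20.1 s of the 61 s allowed.

**What I did:** I pushed the plate square against the fence on the deck. I then slid it along both ledges with two fingers until it pressed the end stop at 9.6 N. A light push on the open side stalled at about 5 N, confirming it was against the fence. Last, I swept the clamp post round until the tip bore on the plate, pressed it to about 7 N, and retreated clear.

**Last checks:**
- **Plate:** an overhead wrist view put it at (0.4, 79.3) mm with yaw -0.1°, against a seat of (1, 80). It looks flat across both ledges.
- **Clamp:** its angle read 1.76 rad, which is the stated home value.
- **Bystanders:** they look unmoved in the scene camera. I judged this by eye and did not measure them.

**One disagreement:** re-fitting the stage from that last picture alone put the plate at y = 77.6 mm instead of 79.3, which is within the roughly 2 mm calibration error. For contact with the end stop I relied on the 9.6 N reading, because the picture cannot settle it. I did not test the stop again after clamping.

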